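# Load the bench analyser and start it

### The arm

A 7-joint arm with a two-finger parallel gripper is mounted at the origin on a cart in front of the work surface, level with it; the furniture and walls round the work are solid. World frame = base frame: x ahead of the robot, y to its left, z up, the work surface at z = 0. Lengths are in m, angles in rad, forces in N, time in s.
With the tool pointing down it reaches from about 0.425 to 0.875 m from the base axis. Payload 4.7 kg.
Tool frame: the origin (TCP) lies at the very end of the fingers, on their centre line; the grasp point (between the pads) lies 19 mm behind it; z points along the fingers, y is the line along which they close (so a half turn about z gives the same grasp; the last joint's range is limited). The gripper opens to 87 mm and grips with 3 to 60 N. Pads are 19 mm wide; open, the fingers measure 117 mm over their backs; the gripper's body (75 mm by 190 mm) begins 51 mm behind the grasp point.
Start: joints at [0.014, 0.321, -0.07, 1.45, 0.023, 1.371, -0.057], TCP at [0.65, -0, 0.223] pointing down, gripper open.
Joint ranges: [-2.86, 2.86], [-0.3, 2.09], [-1.38, 1.24], [0.06, 2.45], [-1.56, 4.7], [0.09, 2.05], [-2.69, 2.69]. Speed limits (rad/s): [2.57, 2.57, 3.14, 3.14, 3.14, 3.14, 3.14].

### API

Orientations are given as a rotation vector (axis times angle).
In Python, from bench import ctrl, vision gives the robot as it stands.
- The arm moves only by the tool jog_arm, never from a script. Its argument "increments" is a list of rows, each an object of numbers: "tx", "ty", "tz": the shift along the tool's x, y, z in mm; "wx", "wy", "wz": the turn, a rotation vector about the tool's x, y, z in rad; "gripper": the opening, from 0 (shut) to 1 (fully open). In form: [{"tx": .., "ty": .., "tz": .., "wx": .., "wy": .., "wz": .., "gripper": ..}, ...]. A call has exactly 5 rows; each row is the pose to reach, as a shift and turn from the pose commanded when the call began, along the tool's axes at that moment; what a row does not reach only later rows make up. A row lasts 1/12 s, in which the tool goes at most 41.7 mm and 7.16 degrees, less where a joint would pass 70% of its speed; a pose out of reach is approached as far as the arm can. A call with a gripper value outside its range is refused whole. The fingers move at their own pace and stop on an object; "grip_force" is the grip in N (left out, the last holds). Time passes only in rows, so rows that repeat a pose let the fingers close, or fill a call up. It gives the time, the measured TCP pose, the force, the opening and the grip force at its end, in the units of the state.
- ctrl.get_state(): the state, without advancing time (a new reading comes with each control period).
- vision.get_image(name): name is "scene" or "side" or "wrist"; returns a dict with "color" (480x640x3 uint8, blue, green, red), "fx", "fy", "cx", "cy" (pixels), "extrinsics" (4x4, takes a point from world to camera coordinates). Camera axes: x right, y down, z forward; pixel columns grow to the right and rows downward; lengths in m; the calibration is good to about 2 mm. A picture is of the moment at which its call begins. There is no depth.
- ctrl.close_job(): hands the job in; it is judged then, once.
Trained networks look in the newest picture that a camera, given by its name, has taken for a name from the list of things; names that differ only in an ending like _2 or _b are one class to them, and where a whole thing is asked for, a point or a joint stands for the part that bears it (a point fixed in the world has none). Each returns a list of dicts, best first, with "conf" (0 to 1); they miss things now and then, are a little off and sometimes report something else, mostly with a low value. They report only what shows in the picture. A call takes as long as a camera call. They do not tell look-alikes from the thing itself.
- vision.spot_in(camera, thing): "bbox" ([left, top, right, bottom] in pixels, round what is visible of it).
The state is a dict: "time": time; "joint_positions": joint angles; "qd": joint speeds; "joint_torque": joint torques, N m; "position": TCP position; "tool_rot": TCP orientation; "ft_force": force on the tool from outside, world axes, zero at the start; "torque": the same for the moment, N m; "grip_width": opening from 0.0 (shut) to 1.0 (fully open); "grip_force": force on a finger pad.
Only numpy, scipy, OpenCV 4.12 (cv2) and the standard library are available. Lean on these libraries where they do the work, as an engineer would, in place of code of your own. Each camera call takes 0.05 s, during which the arm holds its last target. There are 200 camera calls.

### The job

Load the bench analyser: draw its sample tray out by the bar handle, set every sample cassette that lies on the worktop onto the two dowel pins of a free place in the tray and press it down until both spring catches have snapped over its ends. Then push the tray in until its detent clicks and it is fully home, and last press the green start button until it snaps in and stays in. Do not knock over the white wash bottle or the vials.

Things in the scene. Friction and masses are not known exactly. Their poses are not given: they have to be found in the camera images.
- cassette_blue: sample cassette, about 0.1 kg: dark plate 100 x 60 x 6 mm (x, y, z), holes on its x axis 36 mm either side of the middle (+x round 9.6 mm, -x slot 13 x 9.6 mm); on it a white cup 45 mm across up to height 14 mm, then the blue grip block, 40 x 22 mm (x, y) up to height 34 mm, held across its 22 mm. Origin: middle of the underside, z up. Fits a place either way round. May be absent (None).
- cassette_orange: sample cassette, about 0.1 kg: dark plate 100 x 60 x 6 mm (x, y, z), holes on its x axis 36 mm either side of the middle (+x round 9.6 mm, -x slot 13 x 9.6 mm); on it a white cup 45 mm across up to height 14 mm, then the orange grip block, 40 x 22 mm (x, y) up to height 34 mm, held across its 22 mm. Origin: middle of the underside, z up. Fits a place either way round. May be absent (None).
- cassette_yellow: sample cassette, about 0.1 kg: dark plate 100 x 60 x 6 mm (x, y, z), holes on its x axis 36 mm either side of the middle (+x round 9.6 mm, -x slot 13 x 9.6 mm); on it a white cup 45 mm across up to height 14 mm, then the yellow grip block, 40 x 22 mm (x, y) up to height 34 mm, held across its 22 mm. Origin: middle of the underside, z up. Fits a place either way round. May be absent (None).
- place_1 (a point): the left of three places on the tray, in a row across it 74 mm apart. Point: middle of the place on the tray's top face, 30 mm above the bench; z up, x along the slide, into the hood. Each place has two steel dowel pins, 8 mm thick, 21 mm high (the top 6 mm tapered), 36 mm before and behind this point on x.
- place_2 (a point): the middle of three places on the tray, in a row across it 74 mm apart. Point: middle of the place on the tray's top face, 30 mm above the bench; z up, x along the slide, into the hood. At both ends of each place a blue spring catch, 47 to 62 mm out on x, 15.5 mm high. A cassette set on the pins first rests on the catches' slopes, its underside about 10 to 12 mm above the tray.
- place_3 (a point): the right of three places on the tray, in a row across it 74 mm apart. Point: middle of the place on the tray's top face, 30 mm above the bench; z up, x along the slide, into the hood. Pressing a cassette down in its middle (peak about 10 N) drives both catches outward until they snap over its ends; its underside then lies on the tray (height 0, up to 1 mm play).
- tray (a joint): travel of the tray in m: 0 fully out (load it there), 0.134 fully home in the hood, where it starts. It grows along the x of the places. Slides with about 1.5 N; between 0.121 and 0.134 a spring plunger resists either way with up to about 9 N: past 0.1285 it snaps the tray home by itself and holds it there.
- tray_handle (a point): middle of the dark bar handle on the tray's front: 11 mm thick, 120 mm long along y, 48 mm above the bench; x points into the hood. Behind the bar is a gap of 39 mm, then the white front panel, 262 mm wide, up to 69 mm above the bench (its face 45 mm behind this point). With the tray home this point is 55 mm in front of the hood's front.
- start (a joint): travel of the start button in m: 0 out, 0.008 fully in. Up to 5 mm it springs back (peak about 5 N, at 1 to 2 mm); past that it snaps in by itself and stays in.
- start_top (a point): middle of the top face of the green round start button (30 mm across) on the hood's top, pressed straight down; 129 mm above the bench when out. The white hood is 270 mm wide, 160 mm deep, 110 mm high, on a grey base plate 290 mm wide and 13 mm high that reaches 160 mm in front of it; this point lies 42 mm behind its front and 85 mm right of its middle.
- wash_bottle: white wash bottle 66 x 90 x 206 mm, standing; origin at the middle of its underside, z up
- vial_white: vial with white cap, 24 mm across, 60 mm high, standing; origin at the middle of its underside, z up
- vial_black: vial with black cap, 24 mm across, 60 mm high, standing; origin at the middle of its underside, z up
Mind the look-alikes: they are no part of the job. Leave any purple look-alike of the cassette_orange alone.

How it is judged:
By the outcome, as a careful person would: the job done as asked, in the order asked, and still so for the second after the job is handed in, with the robot touching nothing.
Of cassette_blue, cassette_orange, cassette_yellow only 2 to 3 are there at a start; the rules pass over those that are not, and their reading is None.
At some moment in a run one of cassette_blue, cassette_orange, cassette_yellow may be knocked a few centimetres aside while the robot is not near it.
Once in a run the grip may slacken for a moment while it holds something.
It also fails if it takes over 210 s, if anything falls off the work surface, if the arm or the gripper's body presses on something with over 40 N, if the wrist force passes 120 N, or if a joint passes its speed limit or range.

## Working session

There is one attempt and no reset: what is moved stays moved. The work goes in short steps, Python scripts to look and compute and a tool call to move; the robot and the scene stay as the last step left them, time stands still between calls to the robot, and variables do not carry over. Pictures are saved under pics/ and viewed, at most 14 in all, crops included, and the job is handed in when it is done.

Besides the shell and the picture viewer there is one more tool, called after ">>>" by a JSON object that holds its "op" and its "data", one argument or row to a line. jog_arm: Moves the arm, as the interface text tells. Its arguments: {"type":"object","properties":{"increments":{"type":"array"},"grip_force":{"type":"number"}},"required":["increments"]}

```bash
ls; mkdir -p pics; cat > h.py <<'E'
import numpy as np, cv2
from scipy.spatial.transform import Rotation as R
from bench import ctrl, vision
def ray(im,u,v,z):
    "pixel -> world point on plane height z"
    E=np.array(im["extrinsics"]); K=np.array([[im["fx"],0,im["cx"]],[0,im["fy"],im["cy"]],[0,0,1]])
    d=E[:3,:3].T@np.linalg.inv(K)@[u,v,1]; c=-E[:3,:3].T@E[:3,3]
    return c+d*(z-c[2])/d[2]
def proj(im,p):
    E=np.array(im["extrinsics"]); q=E[:3,:3]@np.array(p)+E[:3,3]
    return im["fx"]*q[0]/q[2]+im["cx"], im["fy"]*q[1]/q[2]+im["cy"]
E
python3 - <<'E'
from h import *
s=ctrl.get_state(); print({k:np.round(v,3).tolist() for k,v in s.items()})
for n in ["scene","side","wrist"]:
    im=vision.get_image(n); cv2.imwrite(f"pics/{n}0.png",im["color"])
    E=np.array(im["extrinsics"]);print(n,im["fx"],(-E[:3,:3].T@E[:3,3]).round(3),E[:3,:3].round(2).tolist())
    for t in ["cassette_blue","cassette_orange","cassette_yellow","tray_handle","start_top","wash_bottle","vial_white","vial_black"]:
        print(t,[(np.round(d["bbox"]).astype(int).tolist(),round(d["conf"],2)) for d in vision.spot_in(n,t)][:3])
E
```

```text
pics
{'time': 0.0, 'joint_positions': [0.014, 0.322, -0.07, 1.452, 0.023, 1.371, -0.057], 'qd': [-0.001, -0.001, -0.001, -0.001, 0.0, -0.001, 0.001], 'joint_torque': [-0.0, -49.128, -0.404, -31.253, -0.064, 0.044, 0.0], 'position': [0.649, -0.0, 0.221], 'tool_rot': [-2.221, -2.221, 0.002], 'ft_force': [-0.304, -0.621, -0.003], 'torque': [0.002, 0.003, 0.022], 'grip_force': 0.0, 'grip_width': 0.999}
scene 594.7775367114413 [-0.286 -1.04   1.217] [[0.7, -0.71, 0.01], [-0.48, -0.48, -0.73], [0.53, 0.51, -0.68]]
cassette_blue [([319, 244, 359, 278], 0.63)]
cassette_orange [([412, 346, 453, 388], 0.94), ([342, 282, 383, 320], 0.76)]
cassette_yellow [([282, 276, 324, 301], 0.7)]
tray_handle [([239, 164, 297, 212], 0.8)]
start_top [([290, 167, 302, 170], 0.48), ([383, 241, 393, 257], 0.32)]
wash_bottle [([350, 180, 374, 237], 0.84), ([321, 250, 357, 277], 0.27)]
vial_white []
vial_black [([398, 248, 410, 269], 0.74)]
side 559.774599909151 [ 0.651 -1.551  1.113] [[1.0, 0.04, 0.01], [0.03, -0.6, -0.8], [-0.03, 0.8, -0.6]]
cassette_blue [([294, 263, 329, 282], 0.78)]
cassette_orange [([267, 294, 303, 316], 0.97), ([242, 356, 284, 390], 0.84)]
cassette_yellow [([245, 266, 284, 279], 0.98)]
tray_handle [([315, 177, 332, 218], 0.82)]
start_top [([342, 190, 350, 196], 0.5), ([317, 176, 332, 222], 0.23)]
wash_bottle [([348, 221, 367, 273], 0.93)]
vial_white [([344, 276, 349, 288], 0.46)]
vial_black [([342, 284, 353, 308], 0.72)]
wrist 425.1393188672899 [0.65  0.082 0.385] [[1.0, 0.0, -0.0], [0.0, -0.95, 0.3], [-0.0, -0.3, -0.95]]
cassette_blue [([215, 393, 310, 444], 0.73)]
cassette_orange []
cassette_yellow [([163, 411, 183, 434], 0.71)]
tray_handle [([226, 1, 329, 208], 0.57)]
start_top [([369, 122, 423, 174], 0.7)]
wash_bottle [([380, 338, 466, 430], 0.75)]
vial_white [([232, 0, 326, 206], 0.46)]
vial_black []
```

View images.

View pics/scene0.png

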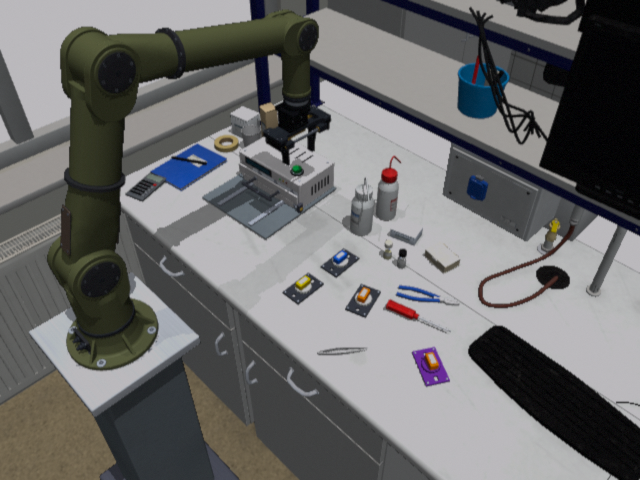

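View pics/side0.png

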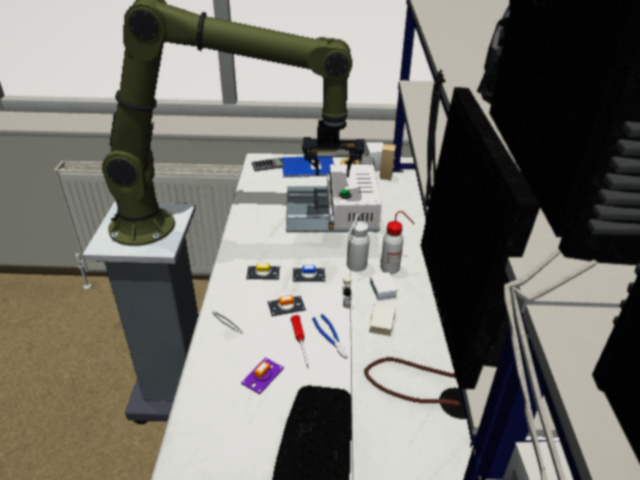

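View pics/wrist0.png

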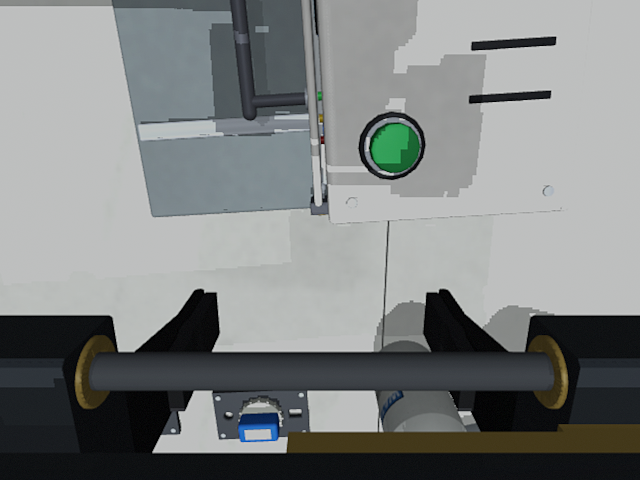

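Three real cassettes show in the scene image: yellow (303,288), blue (340,260) and orange on a dark plate (363,298). The one at (432,364) has a purple plate, so it's the look-alike. The wrist image shows the button at (392,146) and the handle's right end at (250,110).

```bash
python3 - <<'E'
from h import *
im={n:vision.get_image(n) for n in ["scene","side","wrist"]}
w=im["wrist"]
P=lambda u,v,z: ray(w,u,v,z).round(4)
print("btn",P(392,146,.129)); 
a,b=P(152,216,.013),P(318,209,.013);print("base edge",a,b,np.degrees(np.arctan2(*(b-a)[[1,0]])))
a,b=P(330,222,.11),P(561,209,.11);print("hood edge",a,b,np.degrees(np.arctan2(*(b-a)[[1,0]])))
a,b=P(249,112,.048),P(239,5,.048);print("handle",a,b,np.degrees(np.arctan2(*(b-a)[[1,0]])))
a,b=P(152,216,.013),P(114,5,.013);print("base front",a,b,np.degrees(np.arctan2(*(b-a)[[1,0]])))
for n,c in dict(yellow=[(303,288),(264,271)],blue=[(340,260),(310,273)],orange=[(363,300),(285,305)]).items():
    print(n,ray(im["scene"],*c[0],.015).round(3),ray(im["side"],*c[1],.015).round(3))
for n,c in dict(bottle=[(361,232),(358,268)],vw=[(389,256),(347,288)],vb=[(402,266),(347.5,306)],red=[(386,216),(392,270)]).items():
    print(n,ray(im["scene"],*c[0],.0).round(3),ray(im["side"],*c[1],.0).round(3))
sc=im["scene"]["color"][230:400,270:460]; cv2.imwrite("pics/crop1.png",cv2.resize(sc,None,fx=4,fy=3.5,interpolation=cv2.INTER_CUBIC)[:600,:800])
E
```

```text
btn [0.6918 0.06   0.129 ]
base edge [ 0.4974 -0.0117  0.013 ] [ 0.6471 -0.0052  0.013 ] 2.4862310423928897
hood edge [0.6559 0.0085 0.11  ] [0.809  0.0175 0.11  ] 3.364266851755984
handle [0.5951 0.0784 0.048 ] [0.5917 0.1509 0.048 ] 92.68500727377595
base front [ 0.4974 -0.0117  0.013 ] [0.4879 0.1581 0.013 ] 93.20225581277813
yellow [ 0.437 -0.238  0.015] [ 0.45  -0.235  0.015]
blue [ 0.584 -0.235  0.015] [ 0.592 -0.238  0.015]
orange [ 0.521 -0.381  0.015] [ 0.527 -0.384  0.015]
bottle [ 0.726 -0.187  0.   ] [ 0.74  -0.188  0.   ]
vw [ 0.708 -0.313  0.   ] [ 0.705 -0.285  0.   ]
vb [ 0.703 -0.366  0.   ] [ 0.706 -0.363  0.   ]
red [ 0.835 -0.192  0.   ] [ 0.846 -0.193  0.   ]
```

View pics/crop1.png

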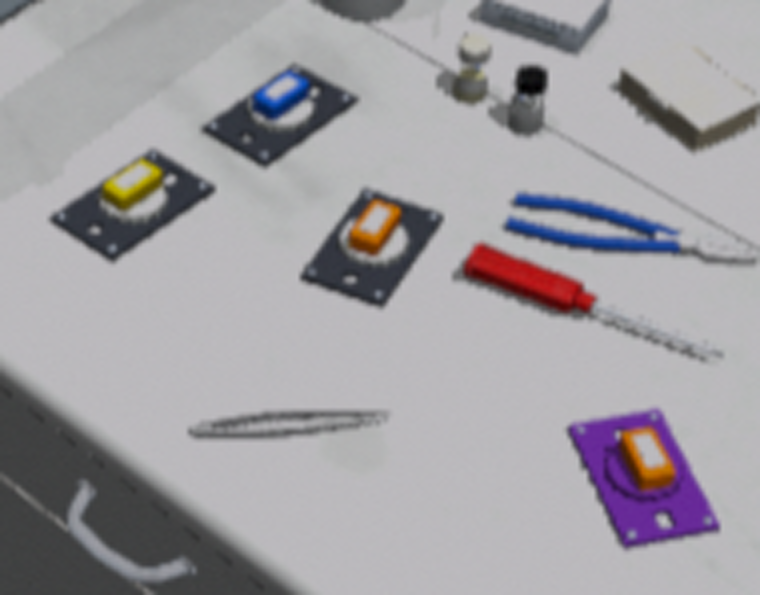

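The crop confirms it: the dark-plated orange cassette, with yellow and blue, are the targets, and the purple-plated one is excluded. Next I go above the handle.

>>> {"op": "jog_arm", "data": {
  "increments": [
    {"tx":40,"ty":-16,"tz":20,"wz":-0.05,"gripper":0.46},
    {"tx":80,"ty":-32,"tz":40,"wz":-0.05,"gripper":0.46},
    {"tx":115,"ty":-46,"tz":60,"wz":-0.05,"gripper":0.46},
    {"tx":140,"ty":-58.5,"tz":80,"wz":-0.05,"gripper":0.46},
    {"tx":140,"ty":-58.5,"tz":95,"wz":-0.05,"gripper":0.46}
  ]
}}

```text
validation failed for argument at $.in...
```

>>> {"op": "jog_arm", "data": {
  "increments": [
    {"gripper":0.46},
    {"gripper":0.46},
    {"gripper":0.46},
    {"gripper":0.46},
    {"gripper":0.46}
  ]
}}

```text
validation failed for argument at $.in...
```

```bash
python3 - <<'E'
from h import *
w=vision.get_image("wrist"); cv2.imwrite("pics/w1.png",w["color"]); s=ctrl.get_state(); print(s["position"],s["tool_rot"])
E
```

```text
[ 6.50010370e-01 -3.56028504e-05  2.22567908e-01] [ 2.22140531e+00  2.22136498e+00 -2.46901053e-06]
```

View pics/w1.png

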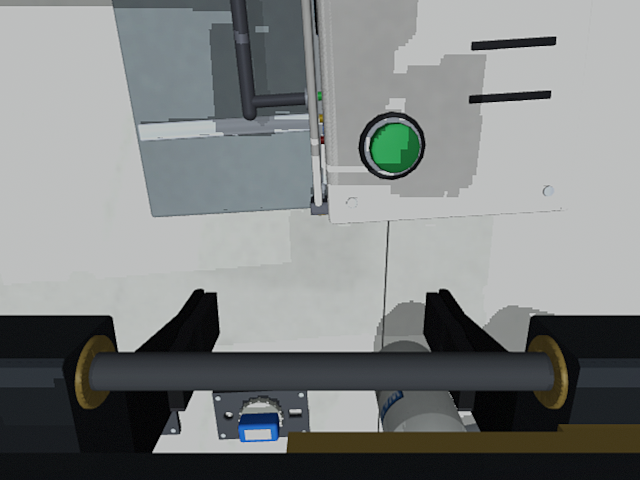

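The arm did not move (same view as before), so the rows probably need every field.

>>> {"op": "jog_arm", "data": {
  "increments": [
    {"tx":40,"ty":-16,"tz":20,"wx":0,"wy":0,"wz":-0.05,"gripper":0.46},
    {"tx":80,"ty":-32,"tz":40,"wx":0,"wy":0,"wz":-0.05,"gripper":0.46},
    {"tx":115,"ty":-46,"tz":60,"wx":0,"wy":0,"wz":-0.05,"gripper":0.46},
    {"tx":140,"ty":-58.5,"tz":80,"wx":0,"wy":0,"wz":-0.05,"gripper":0.46},
    {"tx":140,"ty":-58.5,"tz":95,"wx":0,"wy":0,"wz":-0.05,"gripper":0.46}
  ]
}}

```text
time: 1.97
position: [0.5875, 0.1491, 0.1264]
tool_rot: [-2.15, -2.284, -0.003]
ft_force: [-0.7, 0.3, -0.1]
grip_width: 0.709
grip_force: 0.0
```

>>> {"op": "jog_arm", "data": {
  "increments": [
    {"tx":0,"ty":0,"tz":0,"wx":0,"wy":0,"wz":0,"gripper":0.46},
    {"tx":0,"ty":0,"tz":0,"wx":0,"wy":0,"wz":0,"gripper":0.46},
    {"tx":0,"ty":0,"tz":0,"wx":0,"wy":0,"wz":0,"gripper":0.46},
    {"tx":0,"ty":0,"tz":0,"wx":0,"wy":0,"wz":0,"gripper":0.46},
    {"tx":0,"ty":0,"tz":0,"wx":0,"wy":0,"wz":0,"gripper":0.46}
  ]
}}

```text
time: 2.38
position: [0.5931, 0.1384, 0.1291]
tool_rot: [2.167, 2.272, 0.003]
ft_force: [0.0, 0.6, -0.2]
grip_width: 0.471
grip_force: 0.0
```

```bash
python3 - <<'E'
from h import *
w=vision.get_image("wrist"); cv2.imwrite("pics/w2.png",w["color"]); s=ctrl.get_state(); print(s["position"],s["tool_rot"],s["grip_width"])
E
```

```text
[0.59282929 0.13870673 0.12888173] [2.16677669 2.27262649 0.00258159] 0.46471637730621196
```

View pics/w2.png

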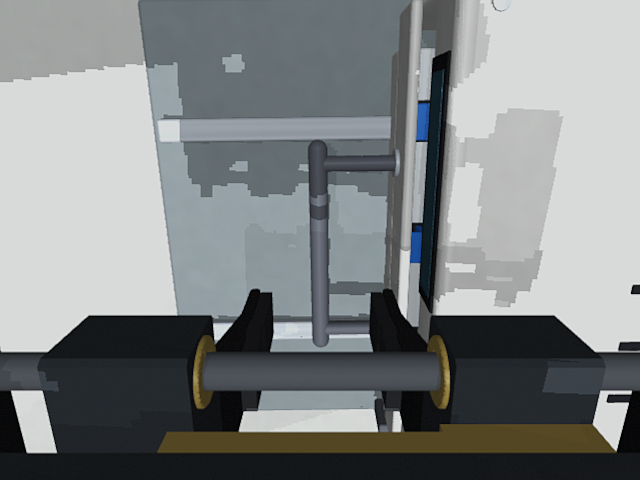

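The handle bar is centred at column 319, running from row 146 to 342, and the fingers straddle it (262 and 380).

```bash
python3 - <<'E'
from h import *
w=vision.get_image("wrist")
a,b=ray(w,317,147,.048),ray(w,321,342,.048); print(a,b,(a+b)/2,np.linalg.norm(a-b),np.degrees(np.arctan2(*(a-b)[[1,0]])))
E
```

```text
[0.58773566 0.19905669 0.048     ] [0.59589682 0.07523754 0.048     ] [0.59181624 0.13714711 0.048     ] 0.1240878158816765 93.77102142245805
```

>>> {"op": "jog_arm", "data": {
  "increments": [
    {"tx":0,"ty":-1,"tz":30,"wx":0,"wy":0,"wz":0,"gripper":0.46},
    {"tx":0,"ty":-1,"tz":55,"wx":0,"wy":0,"wz":0,"gripper":0.46},
    {"tx":0,"ty":-1,"tz":75,"wx":0,"wy":0,"wz":0,"gripper":0.46},
    {"tx":0,"ty":-1,"tz":84,"wx":0,"wy":0,"wz":0,"gripper":0.46},
    {"tx":0,"ty":-1,"tz":84,"wx":0,"wy":0,"wz":0,"gripper":0.46}
  ]
}}

```text
time: 2.9
position: [0.5902, 0.1394, 0.0427]
tool_rot: [-2.165, -2.275, 0.002]
ft_force: [-0.3, -0.3, 0.9]
grip_width: 0.459
grip_force: 0.0
```

>>> {"op": "jog_arm", "data": {
  "increments": [
    {"tx":0,"ty":0,"tz":0,"wx":0,"wy":0,"wz":0,"gripper":0},
    {"tx":0,"ty":0,"tz":0,"wx":0,"wy":0,"wz":0,"gripper":0},
    {"tx":0,"ty":0,"tz":0,"wx":0,"wy":0,"wz":0,"gripper":0},
    {"tx":0,"ty":0,"tz":0,"wx":0,"wy":0,"wz":0,"gripper":0},
    {"tx":0,"ty":0,"tz":0,"wx":0,"wy":0,"wz":0,"gripper":0}
  ],
  "grip_force": 30
}}

```text
time: 3.32
position: [0.5909, 0.14, 0.0441]
tool_rot: [2.165, 2.276, 0.001]
ft_force: [-0.3, 0.3, 0.0]
grip_width: 0.168
grip_force: 0.0
```

>>> {"op": "jog_arm", "data": {
  "increments": [
    {"tx":0,"ty":0,"tz":0,"wx":0,"wy":0,"wz":0,"gripper":0},
    {"tx":0,"ty":0,"tz":0,"wx":0,"wy":0,"wz":0,"gripper":0},
    {"tx":0,"ty":-5,"tz":0,"wx":0,"wy":0,"wz":0,"gripper":0},
    {"tx":0,"ty":-12,"tz":0,"wx":0,"wy":0,"wz":0,"gripper":0},
    {"tx":0,"ty":-20,"tz":0,"wx":0,"wy":0,"wz":0,"gripper":0}
  ]
}}

```text
time: 3.73
position: [0.5724, 0.1388, 0.0441]
tool_rot: [2.164, 2.274, 0.004]
ft_force: [1.5, -1.1, 3.3]
grip_width: 0.118
grip_force: 30.0
```

>>> {"op": "jog_arm", "data": {
  "increments": [
    {"tx":0,"ty":-12,"tz":0,"wx":0,"wy":0,"wz":0,"gripper":0},
    {"tx":0,"ty":-28,"tz":0,"wx":0,"wy":0,"wz":0,"gripper":0},
    {"tx":0,"ty":-44,"tz":0,"wx":0,"wy":0,"wz":0,"gripper":0},
    {"tx":0,"ty":-58,"tz":0,"wx":0,"wy":0,"wz":0,"gripper":0},
    {"tx":0,"ty":-70,"tz":0,"wx":0,"wy":0,"wz":0,"gripper":0}
  ]
}}

```text
time: 4.15
position: [0.5001, 0.1345, 0.0441]
tool_rot: [2.164, 2.275, -0.0]
ft_force: [1.9, -1.1, 0.1]
grip_width: 0.114
grip_force: 30.0
```

>>> {"op": "jog_arm", "data": {
  "increments": [
    {"tx":0,"ty":-12,"tz":0,"wx":0,"wy":0,"wz":0,"gripper":0},
    {"tx":0,"ty":-24,"tz":0,"wx":0,"wy":0,"wz":0,"gripper":0},
    {"tx":0,"ty":-34,"tz":0,"wx":0,"wy":0,"wz":0,"gripper":0},
    {"tx":0,"ty":-41,"tz":0,"wx":0,"wy":0,"wz":0,"gripper":0},
    {"tx":0,"ty":-46,"tz":0,"wx":0,"wy":0,"wz":0,"gripper":0}
  ]
}}

```text
time: 4.57
position: [0.4581, 0.132, 0.0442]
tool_rot: [2.161, 2.271, 0.01]
ft_force: [22.3, -3.2, -16.0]
grip_width: 0.116
grip_force: 30.0
```

>>> {"op": "jog_arm", "data": {
  "increments": [
    {"tx":0,"ty":3,"tz":0,"wx":0,"wy":0,"wz":0,"gripper":0.46},
    {"tx":0,"ty":3,"tz":0,"wx":0,"wy":0,"wz":0,"gripper":0.46},
    {"tx":0,"ty":3,"tz":0,"wx":0,"wy":0,"wz":0,"gripper":0.46},
    {"tx":0,"ty":3,"tz":-25,"wx":0,"wy":0,"wz":0,"gripper":0.46},
    {"tx":0,"ty":3,"tz":-65,"wx":0,"wy":0,"wz":0,"gripper":0.46}
  ]
}}

```text
time: 4.98
position: [0.4531, 0.1329, 0.1051]
tool_rot: [-2.16, -2.273, 0.014]
ft_force: [0.1, 0.2, 0.2]
grip_width: 0.399
grip_force: 0.0
```

>>> {"op": "jog_arm", "data": {
  "increments": [
    {"tx":-10,"ty":10,"tz":-35,"wx":0,"wy":0,"wz":0,"gripper":0.7},
    {"tx":-25,"ty":30,"tz":-65,"wx":0,"wy":0,"wz":0,"gripper":0.7},
    {"tx":-40,"ty":55,"tz":-95,"wx":0,"wy":0,"wz":0,"gripper":0.7},
    {"tx":-55,"ty":75,"tz":-125,"wx":0,"wy":0,"wz":0,"gripper":0.7},
    {"tx":-60,"ty":85,"tz":-150,"wx":0,"wy":0,"wz":0,"gripper":0.7}
  ]
}}

```text
time: 5.4
position: [0.5473, 0.0754, 0.2604]
tool_rot: [2.168, 2.273, 0.001]
ft_force: [0.6, -0.6, -0.7]
grip_width: 0.685
grip_force: 0.0
```

>>> {"op": "jog_arm", "data": {
  "increments": [
    {"tx":0,"ty":0,"tz":0,"wx":0,"wy":0,"wz":0,"gripper":0.7},
    {"tx":0,"ty":0,"tz":0,"wx":0,"wy":0,"wz":0,"gripper":0.7},
    {"tx":0,"ty":0,"tz":0,"wx":0,"wy":0,"wz":0,"gripper":0.7},
    {"tx":0,"ty":0,"tz":0,"wx":0,"wy":0,"wz":0,"gripper":0.7},
    {"tx":0,"ty":0,"tz":0,"wx":0,"wy":0,"wz":0,"gripper":0.7}
  ]
}}

```text
time: 5.82
position: [0.5442, 0.0782, 0.257]
tool_rot: [-2.162, -2.276, 0.004]
ft_force: [-0.7, -0.4, 0.7]
grip_width: 0.699
grip_force: 0.0
```

```bash
python3 - <<'E'
from h import *
w=vision.get_image("wrist"); cv2.imwrite("pics/w3.png",w["color"]); s=ctrl.get_state(); print(s["position"],s["tool_rot"],s["grip_width"])
E
```

```text
[0.5444128  0.07813002 0.25727556] [-2.16283053 -2.27636727  0.00293053] 0.6988620516021559
```

View pics/w3.png

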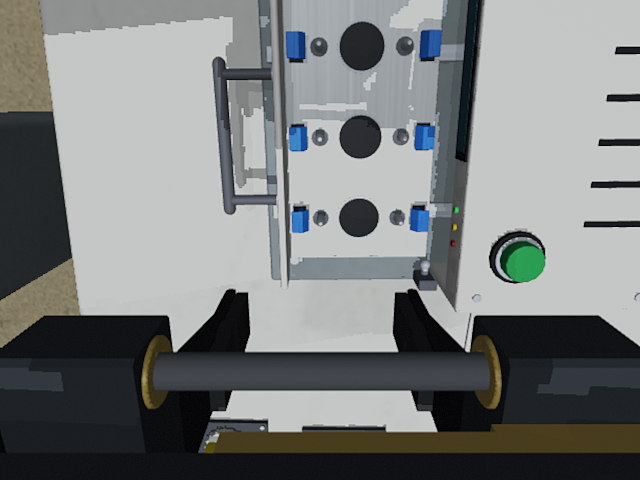

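Three empty places are visible. The pin pairs are at about (319,46)/(405,46), (320,137)/(401,136) and (321,217)/(397,217), with dark discs at the middles.

```bash
python3 - <<'E'
from h import *
w=vision.get_image("wrist"); g=cv2.cvtColor(w["color"],cv2.COLOR_BGR2GRAY)
C=cv2.HoughCircles(g,cv2.HOUGH_GRADIENT,1,30,param1=100,param2=12,minRadius=6,maxRadius=26)[0]
C=[c for c in C if 300<c[0]<420 and c[1]<240]
for c in sorted(C,key=lambda c:(round(c[1]/40),c[0])):
    z=.030 if c[2]>12 else .047
    print(c.round(1),ray(w,c[0],c[1],z).round(4))
# dark discs by threshold
m=(g<60).astype(np.uint8); n,l,st,ce=cv2.connectedComponentsWithStats(m)
for i in range(1,n):
    if 600<st[i,4]<2500: print(st[i],ce[i].round(1),ray(w,*ce[i],.03).round(4))
hsv=cv2.cvtColor(w["color"],cv2.COLOR_BGR2HSV); m=cv2.inRange(hsv,(100,150,60),(125,255,255)); n,l,st,ce=cv2.connectedComponentsWithStats(m)
for i in range(1,n):
    if st[i,4]>150: print("catch",ce[i].round(1),ray(w,*ce[i],.04).round(4))
E
```

```text
[357.5  45.5  25.4] [0.5675 0.2109 0.03  ]
[404.5  45.5   9.4] [0.604  0.2106 0.047 ]
[360.5 136.5  21.8] [0.5759 0.1368 0.03  ]
[390.5 138.5  11. ] [0.6001 0.1375 0.047 ]
[319.5 217.5   7.3] [0.543  0.0648 0.047 ]
[357.5 217.5  19.3] [0.5789 0.0624 0.03  ]
[396.5 217.5   7.4] [0.6124 0.0684 0.047 ]
[ 455    0   26  162 2097] [467.2  78.3] [0.6634 0.19   0.03  ]
[ 339   22   45   48 1658] [361.1  45.5] [0.5705 0.211  0.03  ]
[218  57  57 139 745] [235.6  98.9] [0.4648 0.163  0.03  ]
[ 339  116   42   42 1367] [359.5 136.3] [0.575  0.1369 0.03  ]
[ 339  199   39   37 1142] [358.1 217.1] [0.5794 0.0627 0.03  ]
catch [429.5  43.2] [0.6254 0.2143 0.04  ]
catch [294.8  45. ] [0.5155 0.2073 0.04  ]
catch [423.5 137. ] [0.6297 0.1398 0.04  ]
catch [297.3 138.1] [0.5201 0.1332 0.04  ]
catch [418.5 219.5] [0.6342 0.0659 0.04  ]
catch [299.6 220.4] [0.5248 0.0593 0.04  ]
```

>>> {"op": "jog_arm", "data": {
  "increments": [
    {"tx":-41,"ty":-5,"tz":0,"wx":0,"wy":0,"wz":0,"gripper":0.7},
    {"tx":-82,"ty":-10,"tz":0,"wx":0,"wy":0,"wz":0,"gripper":0.7},
    {"tx":-123,"ty":-15,"tz":0,"wx":0,"wy":0,"wz":0,"gripper":0.7},
    {"tx":-164,"ty":-20,"tz":0,"wx":0,"wy":0,"wz":0,"gripper":0.7},
    {"tx":-205,"ty":-25,"tz":0,"wx":0,"wy":0,"wz":0,"gripper":0.7}
  ]
}}

```text
time: 6.33
position: [0.5301, -0.1299, 0.2584]
tool_rot: [-2.164, -2.277, -0.0]
ft_force: [1.0, -0.5, 1.3]
grip_width: 0.697
grip_force: 0.0
```

>>> {"op": "jog_arm", "data": {
  "increments": [
    {"tx":-41,"ty":-5,"tz":0,"wx":0,"wy":0,"wz":0,"gripper":0.7},
    {"tx":-82,"ty":-10,"tz":0,"wx":0,"wy":0,"wz":0,"gripper":0.7},
    {"tx":-123,"ty":-15,"tz":0,"wx":0,"wy":0,"wz":0,"gripper":0.7},
    {"tx":-164,"ty":-18,"tz":0,"wx":0,"wy":0,"wz":0,"gripper":0.7},
    {"tx":-205,"ty":-20,"tz":0,"wx":0,"wy":0,"wz":0,"gripper":0.7}
  ]
}}

```text
time: 6.75
position: [0.5204, -0.3358, 0.2585]
tool_rot: [-2.165, -2.276, -0.0]
ft_force: [0.6, -0.1, 0.5]
grip_width: 0.702
grip_force: 0.0
```

>>> {"op": "jog_arm", "data": {
  "increments": [
    {"tx":0,"ty":0,"tz":0,"wx":0,"wy":0,"wz":0,"gripper":0.7},
    {"tx":0,"ty":0,"tz":0,"wx":0,"wy":0,"wz":0,"gripper":0.7},
    {"tx":0,"ty":0,"tz":0,"wx":0,"wy":0,"wz":0,"gripper":0.7},
    {"tx":0,"ty":0,"tz":0,"wx":0,"wy":0,"wz":0,"gripper":0.7},
    {"tx":0,"ty":0,"tz":0,"wx":0,"wy":0,"wz":0,"gripper":0.7}
  ]
}}

```text
time: 7.17
position: [0.5219, -0.332, 0.2586]
tool_rot: [-2.161, -2.28, -0.001]
ft_force: [-0.1, -0.2, -0.2]
grip_width: 0.702
grip_force: 0.0
```

```bash
cat >> h.py <<'E'
def cass(w,z=.034):
    "plate pose on bench for each colour block seen by the wrist camera"
    hsv=cv2.cvtColor(w["color"],cv2.COLOR_BGR2HSV); out={}
    for n,lo,hi in [("blue",(100,140,60),(125,255,255)),("orange",(8,150,80),(19,255,255)),("yellow",(22,150,80),(33,255,255))]:
        m=cv2.inRange(hsv,lo,hi); m=cv2.morphologyEx(m,cv2.MORPH_CLOSE,np.ones((25,25)))
        N,l,st,ce=cv2.connectedComponentsWithStats(m)
        for i in range(1,N):
            if st[i,4]<250: continue
            u,v=ce[i]; x0,y0=max(0,int(u)-130),max(0,int(v)-130)
            k=cv2.inRange(hsv[y0:y0+260,x0:x0+260],(0,0,0),(180,140,95))
            k|=m[y0:y0+260,x0:x0+260]
            k=cv2.morphologyEx(k,cv2.MORPH_CLOSE,np.ones((9,9))); nn,ll,ss,_=cv2.connectedComponentsWithStats(k)
            j=ll[int(v)-y0,int(u)-x0]
            c=cv2.findContours((ll==j).astype(np.uint8),cv2.RETR_EXTERNAL,cv2.CHAIN_APPROX_NONE)[0]
            c=max(c,key=cv2.contourArea)[:,0]+[x0,y0]
            W=np.array([ray(w,*q,.005)[:2] for q in c],np.float32)
            r=cv2.minAreaRect(W*1000); b=cv2.boxPoints(r); 
            e=b[1]-b[0] if np.linalg.norm(b[1]-b[0])>np.linalg.norm(b[2]-b[1]) else b[2]-b[1]
            a=np.degrees(np.arctan2(e[1],e[0]))%180
            out.setdefault(n,[]).append(dict(px=(round(u),round(v)),block=ray(w,u,v,.026).round(4)[:2].tolist(),plate=(np.array(r[0])/1000).round(4).tolist(),size=np.round(r[1],1),ang=round(a,1)))
    return out
def st():
    s=ctrl.get_state(); M=R.from_rotvec(s["tool_rot"]).as_matrix()
    return s["position"],np.degrees(np.arctan2(M[1,1],M[0,1])),M   # pos, yaw of tool y axis
E
python3 - <<'E'
from h import *
w=vision.get_image("wrist"); cv2.imwrite("pics/w4.png",w["color"]); p,y,M=st(); print(p,y)
for k,v in cass(w).items(): print(k,*v,sep="\n  ")
E
```

```text
[ 0.52181559 -0.33228533  0.25875851] 3.0306423642588154
blue
  {'px': (401, 90), 'block': [0.5866, -0.2322], 'plate': [0.5855, -0.2319], 'size': array([99.7, 59.3]), 'ang': np.float32(2.9)}
  {'px': (428, 298), 'block': [0.6355, -0.4288], 'plate': [0.657, -0.5062], 'size': array([306.9, 196.3]), 'ang': np.float32(3.1)}
orange
  {'px': (325, 241), 'block': [0.5281, -0.3745], 'plate': [0.5283, -0.3737], 'size': array([99.3, 61.2]), 'ang': np.float32(17.6)}
yellow
  {'px': (237, 77), 'block': [0.4431, -0.2291], 'plate': [0.4443, -0.2295], 'size': array([99.7, 59.8]), 'ang': np.float32(1.9)}
  {'px': (146, 378), 'block': [0.3429, -0.5392], 'plate': [0.3178, -0.5572], 'size': array([328.4, 290.9]), 'ang': np.float32(3.1)}
  {'px': (496, 377), 'block': [0.721, -0.5182], 'plate': [0.7302, -0.4987], 'size': array([307. , 217.6]), 'ang': np.float32(6.7)}
```

View pics/w4.png

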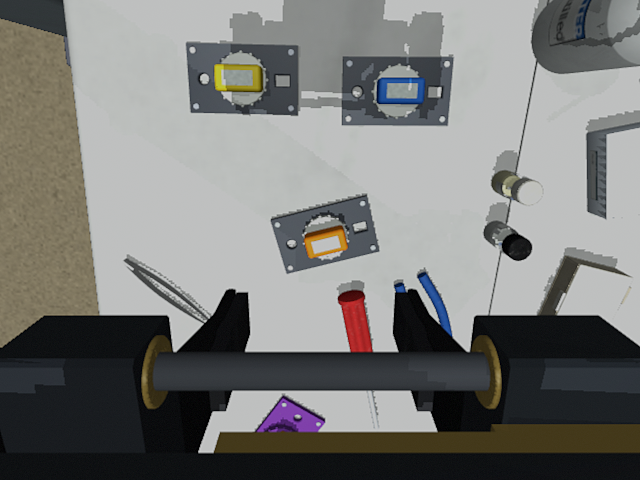

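All three are cleanly measured: yellow (237,77), blue (401,90), orange on dark plate (325,241). The purple one is at (285,415). I start with yellow.

>>> {"op": "jog_arm", "data": {
  "increments": [
    {"tx":30,"ty":-20,"tz":0,"wx":0,"wy":0,"wz":0.12,"gripper":0.6},
    {"tx":60,"ty":-40,"tz":0,"wx":0,"wy":0,"wz":0.24,"gripper":0.6},
    {"tx":90,"ty":-60,"tz":0,"wx":0,"wy":0,"wz":0.36,"gripper":0.6},
    {"tx":107,"ty":-72,"tz":0,"wx":0,"wy":0,"wz":0.48,"gripper":0.6},
    {"tx":107,"ty":-72,"tz":0,"wx":0,"wy":0,"wz":0.59,"gripper":0.6}
  ]
}}

```text
time: 7.63
position: [0.4425, -0.226, 0.2593]
tool_rot: [-2.732, -1.548, -0.002]
ft_force: [0.8, 0.0, 0.3]
grip_width: 0.604
grip_force: 0.0
```

>>> {"op": "jog_arm", "data": {
  "increments": [
    {"tx":0,"ty":0,"tz":0,"wx":0,"wy":0,"wz":0.12,"gripper":0.6},
    {"tx":0,"ty":0,"tz":20,"wx":0,"wy":0,"wz":0.24,"gripper":0.6},
    {"tx":0,"ty":0,"tz":40,"wx":0,"wy":0,"wz":0.36,"gripper":0.6},
    {"tx":0,"ty":0,"tz":60,"wx":0,"wy":0,"wz":0.48,"gripper":0.6},
    {"tx":0,"ty":0,"tz":80,"wx":0,"wy":0,"wz":0.6,"gripper":0.6}
  ]
}}

```text
time: 8.05
position: [0.4442, -0.2299, 0.1782]
tool_rot: [3.07, 0.665, 0.002]
ft_force: [0.6, -0.2, 0.0]
grip_width: 0.597
grip_force: 0.0
```

>>> {"op": "jog_arm", "data": {
  "increments": [
    {"tx":0,"ty":0,"tz":30,"wx":0,"wy":0,"wz":0.12,"gripper":0.6},
    {"tx":0,"ty":0,"tz":60,"wx":0,"wy":0,"wz":0.24,"gripper":0.6},
    {"tx":0,"ty":0,"tz":90,"wx":0,"wy":0,"wz":0.36,"gripper":0.6},
    {"tx":0,"ty":0,"tz":100,"wx":0,"wy":0,"wz":0.4,"gripper":0.6},
    {"tx":0,"ty":0,"tz":100,"wx":0,"wy":0,"wz":0.4,"gripper":0.6}
  ]
}}

```text
time: 8.47
position: [0.4417, -0.2288, 0.0757]
tool_rot: [-3.139, -0.05, 0.009]
ft_force: [-0.1, 1.6, 0.6]
grip_width: 0.598
grip_force: 0.0
```

>>> {"op": "jog_arm", "data": {
  "increments": [
    {"tx":0,"ty":0,"tz":0,"wx":0,"wy":0,"wz":0,"gripper":0.6},
    {"tx":0,"ty":0,"tz":0,"wx":0,"wy":0,"wz":0,"gripper":0.6},
    {"tx":0,"ty":0,"tz":0,"wx":0,"wy":0,"wz":0,"gripper":0.6},
    {"tx":0,"ty":0,"tz":0,"wx":0,"wy":0,"wz":0,"gripper":0.6},
    {"tx":0,"ty":0,"tz":0,"wx":0,"wy":0,"wz":0,"gripper":0.6}
  ]
}}

```text
time: 8.88
position: [0.4446, -0.2311, 0.0796]
tool_rot: [3.14, 0.049, 0.003]
ft_force: [0.9, 0.3, 0.4]
grip_width: 0.598
grip_force: 0.0
```

```bash
python3 - <<'E'
from h import *
p,y,M=st(); print(p,y,M.round(3).tolist()); w=vision.get_image("wrist"); cv2.imwrite("pics/w5.png",w["color"])
print(ctrl.get_state()["joint_positions"], proj(w,[.4443,-.2295,.026]))
for k,v in cass(w).items(): print(k,*v,sep="\n  ")
E
```

```text
[ 0.4445714  -0.23112279  0.07963463] -88.21032021033756 [[1.0, 0.031, 0.002], [0.031, -1.0, -0.001], [0.002, 0.001, -1.0]]
[ 0.24173511  0.12663955  0.19682958  1.9911798  -0.02911872  1.02478868
 -1.08765002] (np.float64(316.1839740358341), np.float64(267.12498997462137))
blue
  {'px': (332, 10), 'block': [0.5698, -0.2333], 'plate': [0.5706, -0.23], 'size': array([15.4, 40.6]), 'ang': np.float32(91.8)}
orange
  {'px': (604, 117), 'block': [0.5273, -0.3678], 'plate': [0.527, -0.3714], 'size': array([100. ,  57.9]), 'ang': np.float32(17.0)}
yellow
  {'px': (623, 114), 'block': [0.5287, -0.3769], 'plate': [0.5142, -0.3669], 'size': array([148.2,  86.6]), 'ang': np.float32(8.6)}
  {'px': (316, 267), 'block': [0.4444, -0.2296], 'plate': [0.4447, -0.2296], 'size': array([101. ,  60.2]), 'ang': np.float32(1.8)}
  {'px': (168, 378), 'block': [0.3713, -0.1438], 'plate': [0.3456, -0.1271], 'size': array([146.5, 185.5]), 'ang': np.float32(91.8)}
  {'px': (473, 376), 'block': [0.378, -0.3243], 'plate': [0.3522, -0.3412], 'size': array([146.6, 185.5]), 'ang': np.float32(91.8)}
```

View pics/w5.png

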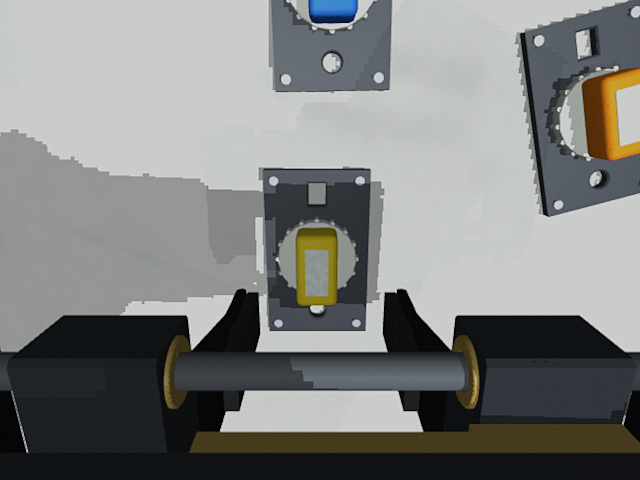

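Yellow is centred below the tool at (316,267), aligned between the fingers (250 and 395). I descend and grasp.

>>> {"op": "jog_arm", "data": {
  "increments": [
    {"tx":0,"ty":-1.5,"tz":20,"wx":0,"wy":0,"wz":0,"gripper":0.6},
    {"tx":0,"ty":-1.5,"tz":40,"wx":0,"wy":0,"wz":0,"gripper":0.6},
    {"tx":0,"ty":-1.5,"tz":55,"wx":0,"wy":0,"wz":0,"gripper":0.6},
    {"tx":0,"ty":-1.5,"tz":62,"wx":0,"wy":0,"wz":0,"gripper":0.6},
    {"tx":0,"ty":-1.5,"tz":62,"wx":0,"wy":0,"wz":0,"gripper":0.6}
  ]
}}

```text
time: 9.35
position: [0.4426, -0.2289, 0.0152]
tool_rot: [-3.14, -0.049, 0.004]
ft_force: [0.7, -0.1, -0.7]
grip_width: 0.601
grip_force: 0.0
```

>>> {"op": "jog_arm", "data": {
  "increments": [
    {"tx":0,"ty":0,"tz":0,"wx":0,"wy":0,"wz":0,"gripper":0},
    {"tx":0,"ty":0,"tz":0,"wx":0,"wy":0,"wz":0,"gripper":0},
    {"tx":0,"ty":0,"tz":0,"wx":0,"wy":0,"wz":0,"gripper":0},
    {"tx":0,"ty":0,"tz":0,"wx":0,"wy":0,"wz":0,"gripper":0},
    {"tx":0,"ty":0,"tz":0,"wx":0,"wy":0,"wz":0,"gripper":0}
  ],
  "grip_force": 40
}}

```text
time: 9.77
position: [0.4443, -0.2296, 0.0173]
tool_rot: [3.141, 0.048, 0.002]
ft_force: [-0.4, 0.1, -0.6]
grip_width: 0.309
grip_force: 0.0
```

>>> {"op": "jog_arm", "data": {
  "increments": [
    {"tx":0,"ty":0,"tz":0,"wx":0,"wy":0,"wz":0,"gripper":0},
    {"tx":0,"ty":0,"tz":0,"wx":0,"wy":0,"wz":0,"gripper":0},
    {"tx":0,"ty":0,"tz":-20,"wx":0,"wy":0,"wz":0,"gripper":0},
    {"tx":0,"ty":0,"tz":-50,"wx":0,"wy":0,"wz":0,"gripper":0},
    {"tx":0,"ty":0,"tz":-80,"wx":0,"wy":0,"wz":0,"gripper":0}
  ]
}}

```text
time: 10.18
position: [0.4426, -0.2289, 0.0964]
tool_rot: [-3.14, -0.048, 0.005]
ft_force: [0.4, 0.1, -0.6]
grip_width: 0.247
grip_force: 40.0
```

```bash
python3 - <<'E'
from h import *
p,y,M=st(); print(p,y,M.round(3).tolist(),ctrl.get_state()["grip_width"]); w=vision.get_image("wrist"); cv2.imwrite("pics/w6.png",w["color"])
E
```

```text
[ 0.44255065 -0.2289137   0.09643287] -88.23973786453826 [[1.0, 0.031, -0.003], [0.031, -1.0, 0.001], [-0.003, -0.001, -1.0]] 0.24650785543001555
```

>>> {"op": "jog_arm", "data": {
  "increments": [
    {"tx":10,"ty":-25,"tz":-15,"wx":0,"wy":0,"wz":0,"gripper":0},
    {"tx":20,"ty":-55,"tz":-25,"wx":0,"wy":0,"wz":0,"gripper":0},
    {"tx":30,"ty":-85,"tz":-25,"wx":0,"wy":0,"wz":0,"gripper":0},
    {"tx":40,"ty":-115,"tz":-25,"wx":0,"wy":0,"wz":0,"gripper":0},
    {"tx":50,"ty":-145,"tz":-25,"wx":0,"wy":0,"wz":0,"gripper":0}
  ]
}}

```text
time: 10.65
position: [0.4896, -0.0815, 0.1217]
tool_rot: [3.141, 0.048, 0.001]
ft_force: [0.9, 0.3, 0.2]
grip_width: 0.25
grip_force: 40.0
```

>>> {"op": "jog_arm", "data": {
  "increments": [
    {"tx":10,"ty":-30,"tz":0,"wx":0,"wy":0,"wz":-0.03,"gripper":0},
    {"tx":20,"ty":-60,"tz":0,"wx":0,"wy":0,"wz":-0.03,"gripper":0},
    {"tx":30,"ty":-90,"tz":0,"wx":0,"wy":0,"wz":-0.03,"gripper":0},
    {"tx":40,"ty":-120,"tz":0,"wx":0,"wy":0,"wz":-0.03,"gripper":0},
    {"tx":50,"ty":-150,"tz":0,"wx":0,"wy":0,"wz":-0.03,"gripper":0}
  ]
}}

```text
time: 11.07
position: [0.5348, 0.07, 0.1213]
tool_rot: [3.14, 0.095, -0.0]
ft_force: [0.5, -0.3, -0.6]
grip_width: 0.248
grip_force: 40.0
```

>>> {"op": "jog_arm", "data": {
  "increments": [
    {"tx":10,"ty":-30,"tz":0,"wx":0,"wy":0,"wz":0,"gripper":0},
    {"tx":20,"ty":-60,"tz":0,"wx":0,"wy":0,"wz":0,"gripper":0},
    {"tx":30,"ty":-90,"tz":0,"wx":0,"wy":0,"wz":0,"gripper":0},
    {"tx":37,"ty":-120,"tz":0,"wx":0,"wy":0,"wz":0,"gripper":0},
    {"tx":37,"ty":-139,"tz":0,"wx":0,"wy":0,"wz":0,"gripper":0}
  ]
}}

```text
time: 11.48
position: [0.5634, 0.2136, 0.1211]
tool_rot: [-3.138, -0.1, -0.001]
ft_force: [0.5, 0.4, -0.8]
grip_width: 0.247
grip_force: 40.0
```

>>> {"op": "jog_arm", "data": {
  "increments": [
    {"tx":0,"ty":0,"tz":0,"wx":0,"wy":0,"wz":0,"gripper":0},
    {"tx":0,"ty":0,"tz":0,"wx":0,"wy":0,"wz":0,"gripper":0},
    {"tx":0,"ty":0,"tz":0,"wx":0,"wy":0,"wz":0,"gripper":0},
    {"tx":0,"ty":0,"tz":0,"wx":0,"wy":0,"wz":0,"gripper":0},
    {"tx":0,"ty":0,"tz":0,"wx":0,"wy":0,"wz":0,"gripper":0}
  ]
}}

```text
time: 11.9
position: [0.5635, 0.2078, 0.1215]
tool_rot: [3.14, 0.092, 0.0]
ft_force: [0.4, 0.5, -0.6]
grip_width: 0.248
grip_force: 4.0
```

```bash
python3 - <<'E'
from h import *
p,y,M=st(); print(p,y,M.round(3).tolist(),ctrl.get_state()["grip_width"]); w=vision.get_image("wrist"); cv2.imwrite("pics/w7.png",w["color"])
d=M.T@(np.array([.5705,.211,p[2]])-p); print(d*1000, y+90-3.45)
# held cassette: height of plane = tcp-.016
hsv=cv2.cvtColor(w["color"],cv2.COLOR_BGR2HSV)
m=cv2.inRange(hsv,(100,150,60),(125,255,255)); n,l,s,ce=cv2.connectedComponentsWithStats(m)
for i in range(1,n):
    if s[i,4]>150: print("catch",s[i],ce[i].round(1),ray(w,*ce[i],.04).round(4))
print("expected discs",[np.round(proj(w,q+[.03])) for q in ([.5705,.211],[.575,.1369],[.5794,.0627])])
E
```

```text
[0.56348784 0.20778517 0.12153945] -86.65468860341367 [[0.998, 0.058, 0.0], [0.058, -0.998, -0.001], [0.0, 0.001, -1.0]] 0.24801085007473733
[ 7.18780605e+00 -2.80017008e+00 -1.43394826e-03] -0.10468860341367492
catch [    0    61   104   292 19832] [ 38.4 231.5] [0.5654 0.3762 0.04  ]
catch [ 37  63  74 275 658] [ 74.8 192.1] [0.5907 0.3518 0.04  ]
catch [296 133  38  27 984] [314.9 145.8] [0.6251 0.2138 0.04  ]
catch [425 133  43  26 992] [447.1 145.5] [0.6297 0.1395 0.04  ]
catch [ 552  132   52   27 1087] [579.1 145.5] [0.634  0.0654 0.04  ]
catch [414 308  35   8 264] [431.2 311.6] [0.5264 0.1344 0.04  ]
catch [526 308  43  28 955] [548.3 320.7] [0.5243 0.0586 0.04  ]
expected discs [array([315., 234.]), array([434., 234.]), array([553., 234.])]
```

View pics/w7.png

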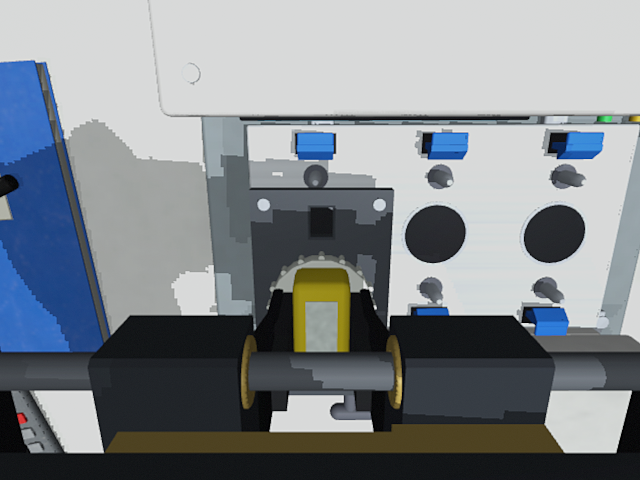

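The tray is seen (discs at (435,234) and (554,233), as expected) and yellow is still held. Grip force reads 4 N, so this is the momentary slackening; I'll hold for a moment and then measure the in-hand pose.

>>> {"op": "jog_arm", "data": {
  "increments": [
    {"tx":0,"ty":0,"tz":0,"wx":0,"wy":0,"wz":0,"gripper":0},
    {"tx":0,"ty":0,"tz":0,"wx":0,"wy":0,"wz":0,"gripper":0},
    {"tx":0,"ty":0,"tz":0,"wx":0,"wy":0,"wz":0,"gripper":0},
    {"tx":0,"ty":0,"tz":0,"wx":0,"wy":0,"wz":0,"gripper":0},
    {"tx":0,"ty":0,"tz":0,"wx":0,"wy":0,"wz":0,"gripper":0}
  ],
  "grip_force": 40
}}

```text
time: 12.37
position: [0.5632, 0.2096, 0.1216]
tool_rot: [3.14, 0.096, 0.0]
ft_force: [0.7, 0.5, -1.0]
grip_width: 0.248
grip_force: 40.0
```

```bash
cat >> h.py <<'E'
def held(w):
    "held plate: corners of far edge via dark mask around the hand -> tool frame (mm)"
    p,y,M=st(); hsv=cv2.cvtColor(w["color"],cv2.COLOR_BGR2HSV)
    k=cv2.inRange(hsv[150:262,225:420],(0,0,0),(180,140,95)); k=cv2.morphologyEx(k,cv2.MORPH_OPEN,np.ones((3,3)))
    k=cv2.morphologyEx(k,cv2.MORPH_CLOSE,np.ones((13,13)))
    sub=k[60:88]; xs=[np.where(r)[0] for r in sub]; L=[x.min()+225 for x in xs]; Rr=[x.max()+225 for x in xs]
    cols=[np.where(k[:,c])[0] for c in list(range(40,70))+list(range(120,150))]
    top=np.median([c.min() for c in cols])+150
    print("rows210-238 L",np.median(L),"R",np.median(Rr),"ang px/row",np.polyfit(range(28),L,1)[0],np.polyfit(range(28),Rr,1)[0],"top",top)
    z=p[2]-.016+.006
    for u,v in [(np.median(L),224),(np.median(Rr),224),(322,top)]: print((M.T@(ray(w,u,v,z)-p)*1000).round(1))
E
python3 - <<'E'
from h import *
w=vision.get_image("wrist"); cv2.imwrite("pics/w8.png",w["color"]); s=ctrl.get_state(); print(s["position"],s["grip_force"],s["grip_width"]); held(w)
E
```

```text
[0.56318159 0.20956396 0.12158432] 39.999539852142334 0.24550163068672745
rows210-238 L 251.0 R 419.0 ang px/row -1.1502463054187135 1.049261083743852 top 213.0
[ 35.8 -28.5  10. ]
[35.8 42.2 10. ]
[40.6  1.4 10. ]
```

```bash
python3 - <<'E'
from h import *
a=cv2.cvtColor(cv2.imread("pics/w7.png"),cv2.COLOR_BGR2GRAY); b=cv2.cvtColor(cv2.imread("pics/w8.png"),cv2.COLOR_BGR2GRAY)
for g in (a,b):
    print("col285",g[170:250:4,285]); print("col375",g[170:250:4,375]); print("row225",g[225,240:405:4]); print("row205",g[205,240:405:4])
# template shift of the held plate between the two pictures
t=a[190:255,262:385]; r=cv2.matchTemplate(b,t,cv2.TM_CCOEFF_NORMED); print(cv2.minMaxLoc(r))
E
```

```text
col285 [161 158 157 160 167  90  96  96  96  95  71  58  58  56  58  57  56  56
  55  56]
col375 [217 216 177 195 205  93 100  97 219 213 106  98  98  82  52  53  52  53
  51  50]
row225 [ 98  97  97  58  58  57  58  58  58  58  57  58  57  56  57  57  56  45
  24  24  25  23  26  27  56  55  54  53  55  53  50  49  49  47  51  53
  53  52 181 217 217 210]
row205 [ 97  96  97  94  85 206 207 213  94  96  95  97  96  95  96  96  96  82
  81  82  83  83  83  82  99  97  97  97  98  98  98  98  97  85 209 210
 218  99  86 217 217 216]
col285 [159 229 158 160 166  91  97  96  97  95  55  57  58  57  57  56  56  56
  55  56]
col375 [217 217 201 195 205  93 100  97 218 212 106  97  98  96  53  51  52  52
  52  52]
row225 [ 97  97  97  56  58  58  56  58  56  56  57  56  56  58  56  57  56  44
  24  24  24  23  24  29  55  56  55  56  55  54  53  53  52  50  50  53
  52  53 192 216 216 218]
row205 [ 96  96  96  94  82 206 207 214  95  94  95  96  96  96  96  97  96  84
  83  81  83  82  83  83  99  97  97  98  98  97  98  99  99  59 208 210
 211  99  86 216 217 216]
(-0.7090396881103516, 0.9767051339149475, (404, 339), (262, 190))
```

```bash
python3 - <<'E'
from h import *
w=vision.get_image("wrist"); p,y,M=st(); z=p[2]-.010; print(p,y)
for u,v in [(251.5,225),(391.5,225),(321,188.5)]: print((M.T@(ray(w,u,v,z)-p)*1000).round(1))
for u,v in [(316,146)]: print(ray(w,u,v,.045))
print((M.T@(np.array([.5705,.211,p[2]])-p)*1000).round(1))
E
```

```text
[0.56317349 0.20960191 0.12157222] -86.51035491791161
[ 35.4 -28.3  10. ]
[35.4 30.7 10. ]
[50.9  1.  10. ]
[0.62519291 0.21517955 0.045     ]
[ 7.4 -0.9  0. ]
```

>>> {"op": "jog_arm", "data": {
  "increments": [
    {"tx":6.4,"ty":-1.6,"tz":10,"wx":0,"wy":0,"wz":0,"gripper":0},
    {"tx":6.4,"ty":-1.6,"tz":25,"wx":0,"wy":0,"wz":0,"gripper":0},
    {"tx":6.4,"ty":-1.6,"tz":40,"wx":0,"wy":0,"wz":0,"gripper":0},
    {"tx":6.4,"ty":-1.6,"tz":48,"wx":0,"wy":0,"wz":0,"gripper":0},
    {"tx":6.4,"ty":-1.6,"tz":48,"wx":0,"wy":0,"wz":0,"gripper":0}
  ]
}}

```text
time: 12.88
position: [0.5679, 0.2109, 0.0706]
tool_rot: [3.139, 0.096, -0.007]
ft_force: [-0.6, -0.1, -0.6]
grip_width: 0.25
grip_force: 40.0
```

>>> {"op": "jog_arm", "data": {
  "increments": [
    {"tx":0,"ty":0,"tz":0,"wx":0,"wy":0,"wz":0,"gripper":0},
    {"tx":0,"ty":0,"tz":0,"wx":0,"wy":0,"wz":0,"gripper":0},
    {"tx":0,"ty":0,"tz":4,"wx":0,"wy":0,"wz":0,"gripper":0},
    {"tx":0,"ty":0,"tz":8,"wx":0,"wy":0,"wz":0,"gripper":0},
    {"tx":0,"ty":0,"tz":10,"wx":0,"wy":0,"wz":0,"gripper":0}
  ]
}}

```text
time: 13.3
position: [0.5695, 0.2115, 0.0635]
tool_rot: [3.14, 0.096, 0.0]
ft_force: [0.2, -0.2, -1.2]
grip_width: 0.244
grip_force: 40.0
```

>>> {"op": "jog_arm", "data": {
  "increments": [
    {"tx":0,"ty":0,"tz":0,"wx":0,"wy":0,"wz":0,"gripper":0},
    {"tx":0,"ty":0,"tz":0,"wx":0,"wy":0,"wz":0,"gripper":0},
    {"tx":0,"ty":0,"tz":0,"wx":0,"wy":0,"wz":0,"gripper":0},
    {"tx":0,"ty":0,"tz":0,"wx":0,"wy":0,"wz":0,"gripper":0},
    {"tx":0,"ty":0,"tz":0,"wx":0,"wy":0,"wz":0,"gripper":0}
  ]
}}

```text
time: 13.72
position: [0.5696, 0.2116, 0.0637]
tool_rot: [-3.14, -0.095, -0.001]
ft_force: [0.3, 0.6, -0.7]
grip_width: 0.249
grip_force: 40.0
```

>>> {"op": "jog_arm", "data": {
  "increments": [
    {"tx":0,"ty":0,"tz":2,"wx":0,"wy":0,"wz":0,"gripper":0},
    {"tx":0,"ty":0,"tz":3.5,"wx":0,"wy":0,"wz":0,"gripper":0},
    {"tx":0,"ty":0,"tz":5,"wx":0,"wy":0,"wz":0,"gripper":0},
    {"tx":0,"ty":0,"tz":5,"wx":0,"wy":0,"wz":0,"gripper":0},
    {"tx":0,"ty":0,"tz":5,"wx":0,"wy":0,"wz":0,"gripper":0}
  ]
}}

```text
time: 14.13
position: [0.5699, 0.2116, 0.0587]
tool_rot: [-3.14, -0.095, -0.001]
ft_force: [1.0, -0.8, -0.6]
grip_width: 0.248
grip_force: 40.0
```

>>> {"op": "jog_arm", "data": {
  "increments": [
    {"tx":0,"ty":0,"tz":1,"wx":0,"wy":0,"wz":0,"gripper":0},
    {"tx":0,"ty":0,"tz":2,"wx":0,"wy":0,"wz":0,"gripper":0},
    {"tx":0,"ty":0,"tz":3,"wx":0,"wy":0,"wz":0,"gripper":0},
    {"tx":0,"ty":0,"tz":3,"wx":0,"wy":0,"wz":0,"gripper":0},
    {"tx":0,"ty":0,"tz":3,"wx":0,"wy":0,"wz":0,"gripper":0}
  ]
}}

```text
time: 14.55
position: [0.5702, 0.2119, 0.0566]
tool_rot: [-3.14, -0.096, -0.003]
ft_force: [0.3, 0.1, 6.5]
grip_width: 0.253
grip_force: 40.0
```

The pins are entered and the plate is resting on the catch slopes (underside about 10.6 mm up). Now I press.

>>> {"op": "jog_arm", "data": {
  "increments": [
    {"tx":0,"ty":0,"tz":2,"wx":0,"wy":0,"wz":0,"gripper":0},
    {"tx":0,"ty":0,"tz":4,"wx":0,"wy":0,"wz":0,"gripper":0},
    {"tx":0,"ty":0,"tz":6,"wx":0,"wy":0,"wz":0,"gripper":0},
    {"tx":0,"ty":0,"tz":8,"wx":0,"wy":0,"wz":0,"gripper":0},
    {"tx":0,"ty":0,"tz":9,"wx":0,"wy":0,"wz":0,"gripper":0}
  ]
}}

```text
time: 14.97
position: [0.5697, 0.2117, 0.0471]
tool_rot: [-3.14, -0.096, -0.001]
ft_force: [-1.7, -0.6, 10.5]
grip_width: 0.249
grip_force: 40.0
```

>>> {"op": "jog_arm", "data": {
  "increments": [
    {"tx":0,"ty":0,"tz":1,"wx":0,"wy":0,"wz":0,"gripper":0},
    {"tx":0,"ty":0,"tz":2,"wx":0,"wy":0,"wz":0,"gripper":0},
    {"tx":0,"ty":0,"tz":3,"wx":0,"wy":0,"wz":0,"gripper":0},
    {"tx":0,"ty":0,"tz":3,"wx":0,"wy":0,"wz":0,"gripper":0},
    {"tx":0,"ty":0,"tz":3,"wx":0,"wy":0,"wz":0,"gripper":0}
  ]
}}

```text
time: 15.38
position: [0.5721, 0.2119, 0.047]
tool_rot: [-3.139, -0.095, -0.009]
ft_force: [-1.5, -1.2, 16.3]
grip_width: 0.251
grip_force: 40.0
```

>>> {"op": "jog_arm", "data": {
  "increments": [
    {"tx":0,"ty":0,"tz":2,"wx":0,"wy":0,"wz":0,"gripper":0},
    {"tx":0,"ty":0,"tz":3,"wx":0,"wy":0,"wz":0,"gripper":0},
    {"tx":0,"ty":0,"tz":3,"wx":0,"wy":0,"wz":0,"gripper":0},
    {"tx":0,"ty":0,"tz":0,"wx":0,"wy":0,"wz":0,"gripper":0},
    {"tx":0,"ty":0,"tz":-3,"wx":0,"wy":0,"wz":0,"gripper":0.4}
  ]
}}

```text
time: 15.8
position: [0.5703, 0.2115, 0.0476]
tool_rot: [-3.14, -0.095, -0.003]
ft_force: [-0.6, 0.0, 0.1]
grip_width: 0.275
grip_force: 0.0
```

>>> {"op": "jog_arm", "data": {
  "increments": [
    {"tx":0,"ty":0,"tz":0,"wx":0,"wy":0,"wz":0,"gripper":0.45},
    {"tx":0,"ty":0,"tz":0,"wx":0,"wy":0,"wz":0,"gripper":0.45},
    {"tx":0,"ty":0,"tz":-10,"wx":0,"wy":0,"wz":0,"gripper":0.45},
    {"tx":0,"ty":0,"tz":-40,"wx":0,"wy":0,"wz":0,"gripper":0.45},
    {"tx":0,"ty":0,"tz":-75,"wx":0,"wy":0,"wz":0,"gripper":0.45}
  ]
}}

```text
time: 16.22
position: [0.5668, 0.2106, 0.1193]
tool_rot: [3.138, 0.096, -0.011]
ft_force: [0.9, 0.4, 0.1]
grip_width: 0.445
grip_force: 0.0
```

>>> {"op": "jog_arm", "data": {
  "increments": [
    {"tx":0,"ty":0,"tz":-40,"wx":0,"wy":0,"wz":0,"gripper":0.45},
    {"tx":-20,"ty":10,"tz":-60,"wx":0,"wy":0,"wz":0,"gripper":0.45},
    {"tx":-50,"ty":20,"tz":-80,"wx":0,"wy":0,"wz":0,"gripper":0.45},
    {"tx":-60,"ty":30,"tz":-80,"wx":0,"wy":0,"wz":0,"gripper":0.6},
    {"tx":-60,"ty":30,"tz":-80,"wx":0,"wy":0,"wz":0,"gripper":0.6}
  ]
}}

```text
time: 16.63
position: [0.5103, 0.1761, 0.2034]
tool_rot: [3.139, 0.093, 0.003]
ft_force: [0.2, -0.9, 0.4]
grip_width: 0.527
grip_force: 0.0
```

```bash
python3 - <<'E'
from h import *
w=vision.get_image("wrist"); cv2.imwrite("pics/w9.png",w["color"]); p,y,M=st(); print(p,y)
print([np.round(proj(w,q+[.03])) for q in ([.5705,.211],[.575,.1369],[.5794,.0627])])
cv2.imwrite("pics/w9c.png",cv2.resize(w["color"][80:300,200:420],None,fx=2.5,fy=2.5,interpolation=cv2.INTER_CUBIC))
E
```

```text
[0.51097753 0.17705377 0.20235991] -86.57752083831897
[array([279., 135.]), array([376., 135.]), array([472., 135.])]
```

View pics/w9.png

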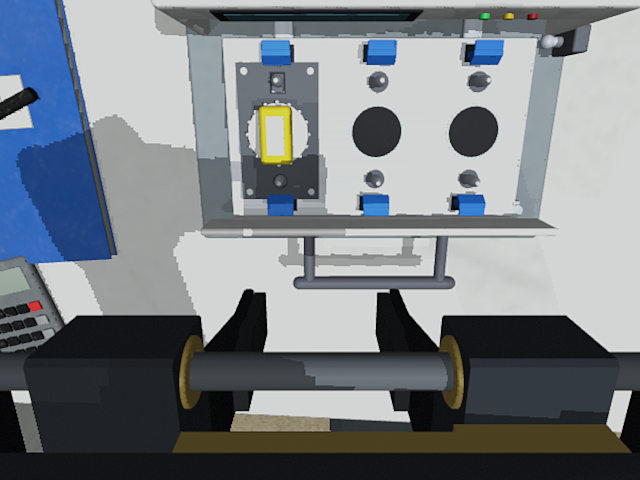

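Yellow is seated: both catches overlap its plate ends, at (275,52) and (281,205). Now back to blue and orange.

>>> {"op": "jog_arm", "data": {
  "increments": [
    {"tx":-6,"ty":36,"tz":0,"wx":0,"wy":0,"wz":0,"gripper":0.6},
    {"tx":-12,"ty":74,"tz":0,"wx":0,"wy":0,"wz":0,"gripper":0.6},
    {"tx":-18,"ty":112,"tz":0,"wx":0,"wy":0,"wz":0,"gripper":0.6},
    {"tx":-24,"ty":150,"tz":0,"wx":0,"wy":0,"wz":0,"gripper":0.6},
    {"tx":-30,"ty":190,"tz":0,"wx":0,"wy":0,"wz":0,"gripper":0.6}
  ]
}}

```text
time: 17.1
position: [0.4928, -0.0144, 0.2006]
tool_rot: [-3.14, -0.098, 0.002]
ft_force: [0.6, 0.7, 1.0]
grip_width: 0.6
grip_force: 0.0
```

>>> {"op": "jog_arm", "data": {
  "increments": [
    {"tx":-6,"ty":38,"tz":0,"wx":0,"wy":0,"wz":0,"gripper":0.6},
    {"tx":-12,"ty":76,"tz":0,"wx":0,"wy":0,"wz":0,"gripper":0.6},
    {"tx":-18,"ty":114,"tz":0,"wx":0,"wy":0,"wz":0,"gripper":0.6},
    {"tx":-24,"ty":152,"tz":0,"wx":0,"wy":0,"wz":0,"gripper":0.6},
    {"tx":-30,"ty":190,"tz":0,"wx":0,"wy":0,"wz":0,"gripper":0.6}
  ]
}}

```text
time: 17.52
position: [0.4745, -0.2065, 0.2006]
tool_rot: [-3.14, -0.096, 0.002]
ft_force: [0.4, -0.0, -0.9]
grip_width: 0.599
grip_force: 0.0
```

>>> {"op": "jog_arm", "data": {
  "increments": [
    {"tx":-10,"ty":38,"tz":0,"wx":0,"wy":0,"wz":0,"gripper":0.6},
    {"tx":-19,"ty":73,"tz":0,"wx":0,"wy":0,"wz":0,"gripper":0.6},
    {"tx":-19,"ty":93,"tz":0,"wx":0,"wy":0,"wz":0,"gripper":0.6},
    {"tx":-19,"ty":93,"tz":0,"wx":0,"wy":0,"wz":0,"gripper":0.6},
    {"tx":-19,"ty":93,"tz":0,"wx":0,"wy":0,"wz":0,"gripper":0.6}
  ]
}}

```text
time: 17.93
position: [0.4612, -0.2997, 0.2002]
tool_rot: [-3.14, -0.092, 0.003]
ft_force: [-0.3, 0.3, -0.3]
grip_width: 0.6
grip_force: 0.0
```

```bash
python3 - <<'E'
from h import *
w=vision.get_image("wrist"); cv2.imwrite("pics/w10.png",w["color"]); p,y,M=st(); print(p,y)
for k,v in cass(w).items():
    for c in v:
        if 90<max(c["size"])<110: print(k,c, (M.T@(np.array(c["plate"]+[p[2]])-p)*1000).round(1))
E
```

```text
[ 0.46169958 -0.2981316   0.20037839] -86.49389015260004
orange {'px': (423, 134), 'block': [0.5286, -0.3754], 'plate': [0.5281, -0.3741], 'size': array([99.5, 60.4]), 'ang': np.float32(17.5)} [61.6 79.9 -0.2]
```

>>> {"op": "jog_arm", "data": {
  "increments": [
    {"tx":15,"ty":20,"tz":15,"wx":0,"wy":0,"wz":-0.08,"gripper":0.45},
    {"tx":35,"ty":45,"tz":35,"wx":0,"wy":0,"wz":-0.16,"gripper":0.45},
    {"tx":50,"ty":65,"tz":60,"wx":0,"wy":0,"wz":-0.244,"gripper":0.45},
    {"tx":61.5,"ty":80,"tz":85,"wx":0,"wy":0,"wz":-0.244,"gripper":0.45},
    {"tx":61.5,"ty":80,"tz":110,"wx":0,"wy":0,"wz":-0.244,"gripper":0.45}
  ]
}}

```text
time: 18.4
position: [0.5306, -0.3755, 0.0897]
tool_rot: [3.103, 0.48, 0.002]
ft_force: [-0.3, 0.3, -0.3]
grip_width: 0.453
grip_force: 0.0
```

>>> {"op": "jog_arm", "data": {
  "increments": [
    {"tx":0,"ty":0,"tz":0,"wx":0,"wy":0,"wz":0,"gripper":0.45},
    {"tx":0,"ty":0,"tz":0,"wx":0,"wy":0,"wz":0,"gripper":0.45},
    {"tx":0,"ty":0,"tz":0,"wx":0,"wy":0,"wz":0,"gripper":0.45},
    {"tx":0,"ty":0,"tz":0,"wx":0,"wy":0,"wz":0,"gripper":0.45},
    {"tx":0,"ty":0,"tz":0,"wx":0,"wy":0,"wz":0,"gripper":0.45}
  ]
}}

```text
time: 18.82
position: [0.5288, -0.3751, 0.094]
tool_rot: [3.103, 0.478, 0.005]
ft_force: [-0.9, 0.7, 0.7]
grip_width: 0.45
grip_force: 0.0
```

```bash
python3 - <<'E'
from h import *
w=vision.get_image("wrist"); cv2.imwrite("pics/w11.png",w["color"]); p,y,M=st(); print(p,y)
for k,v in cass(w).items():
    for c in v: print(k,c, (M.T@(np.array(c["plate"]+[p[2]])-p)*1000).round(1))
E
```

```text
[ 0.52852894 -0.375138    0.09369218] -72.49997187044181
blue {'px': (88, 76), 'block': [0.5867, -0.234], 'plate': [0.555, -0.245], 'size': array([145.1, 168.9]), 'ang': np.float32(107.5)} [ 6.440e+01 -1.162e+02 -1.000e-01]
blue {'px': (545, 100), 'block': [0.6461, -0.4605], 'plate': [0.6278, -0.476], 'size': array([154.8, 140.9]), 'ang': np.float32(21.3)} [ 64.3 126.    0.4]
orange {'px': (318, 257), 'block': [0.5287, -0.3746], 'plate': [0.5036, -0.3817], 'size': array([152.3, 180. ]), 'ang': np.float32(107.4)} [-25.7  -1.2  -0.1]
yellow {'px': (399, 438), 'block': [0.4229, -0.4641], 'plate': [0.4386, -0.466], 'size': array([141.8, 195. ]), 'ang': np.float32(107.4)} [-113.1   59.6   -0.2]
```

>>> {"op": "jog_arm", "data": {
  "increments": [
    {"tx":0,"ty":-0.5,"tz":25,"wx":0,"wy":0,"wz":0,"gripper":0.45},
    {"tx":0,"ty":-0.5,"tz":50,"wx":0,"wy":0,"wz":0,"gripper":0.45},
    {"tx":0,"ty":-0.5,"tz":68,"wx":0,"wy":0,"wz":0,"gripper":0.45},
    {"tx":0,"ty":-0.5,"tz":76.5,"wx":0,"wy":0,"wz":0,"gripper":0.45},
    {"tx":0,"ty":-0.5,"tz":76.5,"wx":0,"wy":0,"wz":0,"gripper":0.45}
  ]
}}

```text
time: 19.28
position: [0.5272, -0.3743, 0.0155]
tool_rot: [-3.104, -0.477, 0.001]
ft_force: [-0.8, -0.6, 1.1]
grip_width: 0.453
grip_force: 0.0
```

>>> {"op": "jog_arm", "data": {
  "increments": [
    {"tx":0,"ty":0,"tz":0,"wx":0,"wy":0,"wz":0,"gripper":0.45},
    {"tx":0,"ty":0,"tz":0,"wx":0,"wy":0,"wz":0,"gripper":0},
    {"tx":0,"ty":0,"tz":0,"wx":0,"wy":0,"wz":0,"gripper":0},
    {"tx":0,"ty":0,"tz":0,"wx":0,"wy":0,"wz":0,"gripper":0},
    {"tx":0,"ty":0,"tz":0,"wx":0,"wy":0,"wz":0,"gripper":0}
  ],
  "grip_force": 40
}}

```text
time: 19.7
position: [0.5276, -0.3747, 0.0155]
tool_rot: [3.105, 0.477, 0.001]
ft_force: [-0.1, 0.2, 2.3]
grip_width: 0.246
grip_force: 40.0
```

>>> {"op": "jog_arm", "data": {
  "increments": [
    {"tx":0,"ty":0,"tz":0,"wx":0,"wy":0,"wz":0,"gripper":0},
    {"tx":0,"ty":0,"tz":0,"wx":0,"wy":0,"wz":0,"gripper":0},
    {"tx":0,"ty":0,"tz":-25,"wx":0,"wy":0,"wz":0,"gripper":0},
    {"tx":0,"ty":0,"tz":-60,"wx":0,"wy":0,"wz":0,"gripper":0},
    {"tx":0,"ty":0,"tz":-100,"wx":0,"wy":0,"wz":0,"gripper":0}
  ]
}}

```text
time: 20.12
position: [0.5256, -0.3734, 0.1134]
tool_rot: [-3.102, -0.476, 0.007]
ft_force: [0.6, 0.2, -1.6]
grip_width: 0.252
grip_force: 40.0
```

>>> {"op": "jog_arm", "data": {
  "increments": [
    {"tx":0,"ty":0,"tz":-5,"wx":0,"wy":0,"wz":0.05,"gripper":0},
    {"tx":0,"ty":0,"tz":-5,"wx":0,"wy":0,"wz":0.15,"gripper":0},
    {"tx":0,"ty":0,"tz":-5,"wx":0,"wy":0,"wz":0.244,"gripper":0},
    {"tx":0,"ty":0,"tz":-5,"wx":0,"wy":0,"wz":0.244,"gripper":0},
    {"tx":0,"ty":0,"tz":-5,"wx":0,"wy":0,"wz":0.244,"gripper":0}
  ]
}}

```text
time: 20.53
position: [0.5271, -0.3744, 0.1196]
tool_rot: [-3.14, -0.1, 0.001]
ft_force: [-0.9, -0.2, -1.6]
grip_width: 0.251
grip_force: 40.0
```

>>> {"op": "jog_arm", "data": {
  "increments": [
    {"tx":5,"ty":-36,"tz":0,"wx":0,"wy":0,"wz":0,"gripper":0},
    {"tx":10,"ty":-72,"tz":0,"wx":0,"wy":0,"wz":0,"gripper":0},
    {"tx":15,"ty":-108,"tz":0,"wx":0,"wy":0,"wz":0,"gripper":0},
    {"tx":20,"ty":-144,"tz":0,"wx":0,"wy":0,"wz":0,"gripper":0},
    {"tx":25,"ty":-180,"tz":0,"wx":0,"wy":0,"wz":0,"gripper":0}
  ]
}}

```text
time: 20.95
position: [0.541, -0.1917, 0.1197]
tool_rot: [-3.14, -0.099, 0.001]
ft_force: [-0.0, 0.7, -0.9]
grip_width: 0.251
grip_force: 40.0
```

>>> {"op": "jog_arm", "data": {
  "increments": [
    {"tx":5,"ty":-36,"tz":0,"wx":0,"wy":0,"wz":0,"gripper":0},
    {"tx":10,"ty":-72,"tz":0,"wx":0,"wy":0,"wz":0,"gripper":0},
    {"tx":15,"ty":-108,"tz":0,"wx":0,"wy":0,"wz":0,"gripper":0},
    {"tx":20,"ty":-144,"tz":0,"wx":0,"wy":0,"wz":0,"gripper":0},
    {"tx":25,"ty":-180,"tz":0,"wx":0,"wy":0,"wz":0,"gripper":0}
  ]
}}

```text
time: 21.37
position: [0.5551, -0.0106, 0.1199]
tool_rot: [3.14, 0.1, -0.0]
ft_force: [-0.0, -0.0, -1.6]
grip_width: 0.25
grip_force: 40.0
```

>>> {"op": "jog_arm", "data": {
  "increments": [
    {"tx":5,"ty":-36,"tz":0,"wx":0,"wy":0,"wz":0,"gripper":0},
    {"tx":10,"ty":-72,"tz":0,"wx":0,"wy":0,"wz":0,"gripper":0},
    {"tx":15,"ty":-108,"tz":0,"wx":0,"wy":0,"wz":0,"gripper":0},
    {"tx":20,"ty":-135,"tz":0,"wx":0,"wy":0,"wz":0,"gripper":0},
    {"tx":20,"ty":-149,"tz":0,"wx":0,"wy":0,"wz":0,"gripper":0}
  ]
}}

```text
time: 21.78
position: [0.5659, 0.1432, 0.1197]
tool_rot: [-3.137, -0.108, 0.0]
ft_force: [-0.3, 0.1, -1.2]
grip_width: 0.247
grip_force: 40.0
```

>>> {"op": "jog_arm", "data": {
  "increments": [
    {"tx":0,"ty":0,"tz":0,"wx":0,"wy":0,"wz":0,"gripper":0},
    {"tx":0,"ty":0,"tz":0,"wx":0,"wy":0,"wz":0,"gripper":0},
    {"tx":0,"ty":0,"tz":0,"wx":0,"wy":0,"wz":0,"gripper":0},
    {"tx":0,"ty":0,"tz":0,"wx":0,"wy":0,"wz":0,"gripper":0},
    {"tx":0,"ty":0,"tz":0,"wx":0,"wy":0,"wz":0,"gripper":0}
  ]
}}

```text
time: 22.2
position: [0.5666, 0.1357, 0.1201]
tool_rot: [3.14, 0.092, 0.0]
ft_force: [0.0, 0.4, 0.1]
grip_width: 0.248
grip_force: 40.0
```

```bash
cat >> h.py <<'E'
def look(w):
    "catches & dark discs (world), held plate edges (tool frame mm)"
    p,y,M=st(); print("tcp",p.round(4) if hasattr(p,'round') else p,"yaw",round(y,2)); im=w["color"]; hsv=cv2.cvtColor(im,cv2.COLOR_BGR2HSV); g=cv2.cvtColor(im,cv2.COLOR_BGR2GRAY)
    m=cv2.inRange(hsv,(100,150,60),(125,255,255)); n,l,s,ce=cv2.connectedComponentsWithStats(m)
    for i in range(1,n):
        if 300<s[i,4]<2500: print("catch",ce[i].round(1),ray(w,*ce[i],.04).round(4)[:2])
    n,l,s,ce=cv2.connectedComponentsWithStats((g<60).astype(np.uint8))
    for i in range(1,n):
        if 1200<s[i,4]<4500 and abs(s[i,2]-s[i,3])<10: print("disc",s[i],ce[i].round(1),ray(w,*ce[i],.03).round(4)[:2])
    z=p[2]-.010
    r=g[225].astype(int); print("row225 edges",[ (c,int(r[c+2]-r[c-2])) for c in range(235,405) if abs(r[c+2]-r[c-2])>60])
    for c0 in (285,350,375):
        q=g[:,c0].astype(int); print("col",c0,[(k,int(q[k+2]-q[k-2])) for k in range(170,205) if abs(q[k+2]-q[k-2])>45])
def tool(w,u,v,dz=.010):
    p,y,M=st(); return (M.T@(ray(w,u,v,p[2]-dz)-p)*1000).round(1)
E
python3 - <<'E'
from h import *
w=vision.get_image("wrist"); cv2.imwrite("pics/w12.png",w["color"]); look(w); print(tool(w,321,188.5),tool(w,251.5,225),tool(w,391.5,225)); print(ctrl.get_state()["grip_force"])
E
```

```text
tcp [0.5665 0.1361 0.1201] yaw -86.63
catch [318.  138.3] [0.6326 0.1403]
catch [452.1 138.1] [0.637  0.0658]
catch [184.6 139.1] [0.6278 0.2144]
catch [435.2 309.1] [0.532  0.0605]
catch [202.3 309.6] [0.5231 0.2072]
disc [ 409  199   61   58 2722] [439.1 228. ] [0.5823 0.0626]
row225 edges [(245, 66), (246, 103), (247, 93), (249, -72), (250, -106), (251, -74), (391, 140), (392, 175), (393, 176), (394, 149)]
col 285 [(185, -118), (186, -140), (187, -72), (189, 67), (190, 86)]
col 350 [(172, -74), (173, -69), (174, -76), (185, -118), (186, -139), (187, -68), (189, 71), (190, 87)]
col 375 [(177, -87), (178, -83), (179, -86), (185, -113), (186, -130), (187, -60), (189, 76), (190, 88), (198, 81), (199, 117), (200, 128), (201, 102)]
[50.9  1.3 10. ] [ 35.4 -27.9  10. ] [35.4 31.  10. ]
39.99980270862579
```

```bash
python3 - <<'E'
from h import *
for f in ("w7","w12"):
    g=cv2.cvtColor(cv2.imread(f"pics/{f}.png"),cv2.COLOR_BGR2GRAY).astype(int)
    print(f,[g[180:195,c].tolist() for c in (285,360)], g[225,244:258].tolist(), g[225,386:398].tolist())
E
```

```text
w7 [[160, 161, 160, 159, 158, 158, 167, 116, 31, 30, 90, 101, 98, 97, 96], [156, 156, 155, 154, 152, 152, 162, 111, 29, 30, 93, 104, 100, 100, 99]] [97, 96, 97, 97, 97, 99, 82, 53, 58, 57, 58, 58, 58, 58] [52, 53, 52, 53, 48, 32, 181, 224, 220, 217, 217, 217]
w12 [[147, 148, 147, 149, 152, 162, 113, 31, 12, 90, 102, 98, 98, 97, 97], [146, 146, 147, 148, 151, 160, 111, 30, 12, 93, 105, 101, 100, 100, 100]] [60, 39, 29, 125, 163, 132, 64, 53, 57, 58, 59, 58, 57, 59] [52, 53, 53, 53, 52, 43, 68, 193, 227, 219, 217, 217]
```

>>> {"op": "jog_arm", "data": {
  "increments": [
    {"tx":10.7,"ty":-1.2,"tz":10,"wx":0,"wy":0,"wz":0,"gripper":0},
    {"tx":10.7,"ty":-1.2,"tz":25,"wx":0,"wy":0,"wz":0,"gripper":0},
    {"tx":10.7,"ty":-1.2,"tz":40,"wx":0,"wy":0,"wz":0,"gripper":0},
    {"tx":10.7,"ty":-1.2,"tz":47,"wx":0,"wy":0,"wz":0,"gripper":0},
    {"tx":10.7,"ty":-1.2,"tz":47,"wx":0,"wy":0,"wz":0,"gripper":0}
  ]
}}

```text
time: 22.67
position: [0.5755, 0.1385, 0.0711]
tool_rot: [3.139, 0.094, -0.006]
ft_force: [-0.6, -0.7, -0.8]
grip_width: 0.249
grip_force: 40.0
```

>>> {"op": "jog_arm", "data": {
  "increments": [
    {"tx":0,"ty":0,"tz":0,"wx":0,"wy":0,"wz":0,"gripper":0},
    {"tx":0,"ty":0,"tz":0,"wx":0,"wy":0,"wz":0,"gripper":0},
    {"tx":0,"ty":0,"tz":4,"wx":0,"wy":0,"wz":0,"gripper":0},
    {"tx":0,"ty":0,"tz":8,"wx":0,"wy":0,"wz":0,"gripper":0},
    {"tx":0,"ty":0,"tz":10,"wx":0,"wy":0,"wz":0,"gripper":0}
  ]
}}

```text
time: 23.08
position: [0.5769, 0.1396, 0.0629]
tool_rot: [3.14, 0.096, 0.0]
ft_force: [0.1, 0.1, -1.1]
grip_width: 0.25
grip_force: 40.0
```

>>> {"op": "jog_arm", "data": {
  "increments": [
    {"tx":0,"ty":0,"tz":1,"wx":0,"wy":0,"wz":0,"gripper":0},
    {"tx":0,"ty":0,"tz":3,"wx":0,"wy":0,"wz":0,"gripper":0},
    {"tx":0,"ty":0,"tz":4,"wx":0,"wy":0,"wz":0,"gripper":0},
    {"tx":0,"ty":0,"tz":5,"wx":0,"wy":0,"wz":0,"gripper":0},
    {"tx":0,"ty":0,"tz":5,"wx":0,"wy":0,"wz":0,"gripper":0}
  ]
}}

```text
time: 23.5
position: [0.5771, 0.1388, 0.058]
tool_rot: [3.139, 0.095, 0.0]
ft_force: [0.3, -2.3, -1.1]
grip_width: 0.247
grip_force: 40.0
```

>>> {"op": "jog_arm", "data": {
  "increments": [
    {"tx":0,"ty":1,"tz":1,"wx":0,"wy":0,"wz":0,"gripper":0},
    {"tx":0,"ty":1,"tz":3,"wx":0,"wy":0,"wz":0,"gripper":0},
    {"tx":0,"ty":1,"tz":5,"wx":0,"wy":0,"wz":0,"gripper":0},
    {"tx":0,"ty":1,"tz":7,"wx":0,"wy":0,"wz":0,"gripper":0},
    {"tx":0,"ty":1,"tz":9,"wx":0,"wy":0,"wz":0,"gripper":0}
  ]
}}

```text
time: 23.92
position: [0.5792, 0.1388, 0.0514]
tool_rot: [-3.139, -0.095, -0.008]
ft_force: [1.6, -0.7, 0.8]
grip_width: 0.246
grip_force: 40.0
```

>>> {"op": "jog_arm", "data": {
  "increments": [
    {"tx":0,"ty":0,"tz":1,"wx":0,"wy":0,"wz":0,"gripper":0},
    {"tx":0,"ty":0,"tz":3,"wx":0,"wy":0,"wz":0,"gripper":0},
    {"tx":0,"ty":0,"tz":5,"wx":0,"wy":0,"wz":0,"gripper":0},
    {"tx":0,"ty":0,"tz":6,"wx":0,"wy":0,"wz":0,"gripper":0},
    {"tx":0,"ty":0,"tz":7,"wx":0,"wy":0,"wz":0,"gripper":0}
  ]
}}

```text
time: 24.33
position: [0.5796, 0.1388, 0.0454]
tool_rot: [-3.139, -0.095, -0.008]
ft_force: [-0.8, -2.7, 21.8]
grip_width: 0.246
grip_force: 40.0
```

>>> {"op": "jog_arm", "data": {
  "increments": [
    {"tx":0,"ty":0,"tz":1,"wx":0,"wy":0,"wz":0,"gripper":0},
    {"tx":0,"ty":0,"tz":-4,"wx":0,"wy":0,"wz":0,"gripper":0},
    {"tx":0,"ty":0,"tz":-6,"wx":0,"wy":0,"wz":0,"gripper":0.45},
    {"tx":0,"ty":0,"tz":-6,"wx":0,"wy":0,"wz":0,"gripper":0.45},
    {"tx":0,"ty":0,"tz":-6,"wx":0,"wy":0,"wz":0,"gripper":0.45}
  ]
}}

```text
time: 24.75
position: [0.5762, 0.139, 0.0473]
tool_rot: [-3.14, -0.096, 0.002]
ft_force: [-0.2, 0.1, 0.5]
grip_width: 0.39
grip_force: 0.0
```

>>> {"op": "jog_arm", "data": {
  "increments": [
    {"tx":0,"ty":0,"tz":0,"wx":0,"wy":0,"wz":0,"gripper":0.45},
    {"tx":0,"ty":0,"tz":-15,"wx":0,"wy":0,"wz":0,"gripper":0.45},
    {"tx":0,"ty":0,"tz":-50,"wx":0,"wy":0,"wz":0,"gripper":0.45},
    {"tx":0,"ty":0,"tz":-90,"wx":0,"wy":0,"wz":0,"gripper":0.45},
    {"tx":-30,"ty":0,"tz":-120,"wx":0,"wy":0,"wz":0,"gripper":0.45}
  ]
}}

```text
time: 25.17
position: [0.5515, 0.1368, 0.17]
tool_rot: [-3.14, -0.093, -0.008]
ft_force: [1.3, -0.5, 0.8]
grip_width: 0.451
grip_force: 0.0
```

>>> {"op": "jog_arm", "data": {
  "increments": [
    {"tx":-30,"ty":15,"tz":-20,"wx":0,"wy":0,"wz":0,"gripper":0.6},
    {"tx":-45,"ty":40,"tz":-20,"wx":0,"wy":0,"wz":0,"gripper":0.6},
    {"tx":-45,"ty":40,"tz":-20,"wx":0,"wy":0,"wz":0,"gripper":0.6},
    {"tx":-45,"ty":40,"tz":-20,"wx":0,"wy":0,"wz":0,"gripper":0.6},
    {"tx":-45,"ty":40,"tz":-20,"wx":0,"wy":0,"wz":0,"gripper":0.6}
  ]
}}

```text
time: 25.58
position: [0.5051, 0.0946, 0.1872]
tool_rot: [-3.14, -0.096, 0.0]
ft_force: [-0.1, 0.3, -0.4]
grip_width: 0.592
grip_force: 0.0
```

```bash
python3 - <<'E'
from h import *
w=vision.get_image("wrist"); cv2.imwrite("pics/w13.png",w["color"]); look(w)
E
```

```text
tcp [0.5052 0.095  0.187 ] yaw -86.47
catch [150.3  30.7] [0.6289 0.2145]
catch [262.5  30.6] [0.6335 0.1404]
catch [374.8  30.2] [0.6383 0.0663]
catch [168.  193.8] [0.5197 0.208 ]
catch [268.6 194.2] [0.524  0.1337]
catch [369.3 194.4] [0.5284 0.0594]
disc [ 345   90   51   54 2128] [370.2 116.3] [0.5835 0.0629]
row225 edges [(243, 80), (244, 78), (245, 82), (261, -79), (262, -74), (263, -77), (354, 69), (355, 76), (356, 78)]
col 285 [(187, -46), (188, -51), (189, -48), (199, 127), (200, 143), (201, 141), (202, 115), (204, -46)]
col 350 [(185, -48), (186, -49), (187, -56), (199, 60), (200, 76), (201, 74), (202, 83), (204, -69)]
col 375 [(173, 87), (174, 118), (175, 126), (176, 90), (181, -99), (182, -136), (183, -145), (184, -104)]
```

View pics/w13.png

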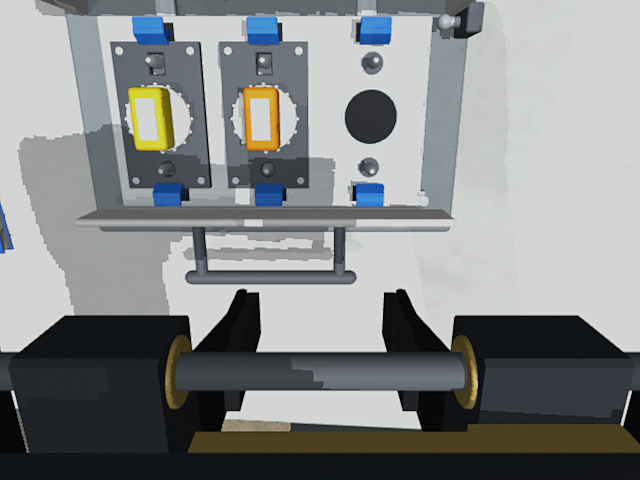

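Yellow and orange are both seated, with catches over their ends. Place_3 is free at (370,117). Now blue.

>>> {"op": "jog_arm", "data": {
  "increments": [
    {"tx":-3,"ty":36,"tz":0,"wx":0,"wy":0,"wz":0,"gripper":0.6},
    {"tx":-6,"ty":72,"tz":0,"wx":0,"wy":0,"wz":0,"gripper":0.6},
    {"tx":-9,"ty":108,"tz":0,"wx":0,"wy":0,"wz":0,"gripper":0.6},
    {"tx":-12,"ty":144,"tz":0,"wx":0,"wy":0,"wz":0,"gripper":0.6},
    {"tx":-15,"ty":180,"tz":0,"wx":0,"wy":0,"wz":0,"gripper":0.6}
  ]
}}

```text
time: 26.05
position: [0.5013, -0.0871, 0.1868]
tool_rot: [3.14, 0.099, -0.002]
ft_force: [0.8, 0.1, -0.0]
grip_width: 0.598
grip_force: 0.0
```

>>> {"op": "jog_arm", "data": {
  "increments": [
    {"tx":0,"ty":36,"tz":0,"wx":0,"wy":0,"wz":0,"gripper":0.6},
    {"tx":0,"ty":72,"tz":0,"wx":0,"wy":0,"wz":0,"gripper":0.6},
    {"tx":0,"ty":108,"tz":0,"wx":0,"wy":0,"wz":0,"gripper":0.6},
    {"tx":0,"ty":140,"tz":0,"wx":0,"wy":0,"wz":0,"gripper":0.6},
    {"tx":0,"ty":150,"tz":0,"wx":0,"wy":0,"wz":0,"gripper":0.6}
  ]
}}

```text
time: 26.47
position: [0.5097, -0.2418, 0.1867]
tool_rot: [3.137, 0.087, -0.002]
ft_force: [-0.2, -1.2, 0.0]
grip_width: 0.601
grip_force: 0.0
```

>>> {"op": "jog_arm", "data": {
  "increments": [
    {"tx":0,"ty":0,"tz":0,"wx":0,"wy":0,"wz":0,"gripper":0.6},
    {"tx":0,"ty":0,"tz":0,"wx":0,"wy":0,"wz":0,"gripper":0.6},
    {"tx":0,"ty":0,"tz":0,"wx":0,"wy":0,"wz":0,"gripper":0.6},
    {"tx":0,"ty":0,"tz":0,"wx":0,"wy":0,"wz":0,"gripper":0.6},
    {"tx":0,"ty":0,"tz":0,"wx":0,"wy":0,"wz":0,"gripper":0.6}
  ]
}}

```text
time: 26.88
position: [0.5107, -0.2342, 0.1875]
tool_rot: [-3.139, -0.1, -0.0]
ft_force: [-0.3, 0.3, 1.1]
grip_width: 0.599
grip_force: 0.0
```

```bash
python3 - <<'E'
from h import *
w=vision.get_image("wrist"); cv2.imwrite("pics/w14.png",w["color"]); p,y,M=st(); print(p,y)
for c in cass(w).get("blue",[]): print(c, (M.T@(np.array(c["plate"]+[p[2]])-p)*1000).round(1))
print([(d["bbox"],d["conf"]) for d in vision.spot_in("wrist","cassette_blue")])
E
```

```text
[ 0.51061321 -0.2346078   0.18760308] -86.36936130222917
{'px': (603, 70), 'block': [0.631, -0.4281], 'plate': [0.6341, -0.4391], 'size': array([47.7, 58.3]), 'ang': np.float32(109.8)} [ 1.103e+02  2.119e+02 -1.000e-01]
{'px': (324, 118), 'block': [0.5861, -0.2325], 'plate': [0.5824, -0.2323], 'size': array([93.7, 59.8]), 'ang': np.float32(3.0)} [71.8  2.2  0. ]
[([286.7, 51.3, 367.1, 180.8], 0.66)]
```

Blue hasn't moved. The camera bracket could reach the wash bottle at grasp height, so I turn the tool half round, putting the camera on the robot's side.

>>> {"op": "jog_arm", "data": {
  "increments": [
    {"tx":20,"ty":1,"tz":0,"wx":0,"wy":0,"wz":-0.12,"gripper":0.6},
    {"tx":40,"ty":1,"tz":0,"wx":0,"wy":0,"wz":-0.24,"gripper":0.6},
    {"tx":60,"ty":2,"tz":0,"wx":0,"wy":0,"wz":-0.36,"gripper":0.6},
    {"tx":75,"ty":2,"tz":0,"wx":0,"wy":0,"wz":-0.48,"gripper":0.6},
    {"tx":75,"ty":2,"tz":0,"wx":0,"wy":0,"wz":-0.6,"gripper":0.6}
  ]
}}

```text
time: 27.4
position: [0.5882, -0.2315, 0.1872]
tool_rot: [2.967, 1.033, 0.002]
ft_force: [-0.2, 1.4, -0.5]
grip_width: 0.6
grip_force: 0.0
```

>>> {"op": "jog_arm", "data": {
  "increments": [
    {"tx":0,"ty":0,"tz":0,"wx":0,"wy":0,"wz":-0.12,"gripper":0.6},
    {"tx":0,"ty":0,"tz":0,"wx":0,"wy":0,"wz":-0.24,"gripper":0.6},
    {"tx":0,"ty":0,"tz":0,"wx":0,"wy":0,"wz":-0.36,"gripper":0.6},
    {"tx":0,"ty":0,"tz":0,"wx":0,"wy":0,"wz":-0.48,"gripper":0.6},
    {"tx":0,"ty":0,"tz":0,"wx":0,"wy":0,"wz":-0.6,"gripper":0.6}
  ]
}}

```text
time: 27.82
position: [0.5853, -0.233, 0.1876]
tool_rot: [2.532, 1.86, 0.0]
ft_force: [-0.3, 0.5, -0.3]
grip_width: 0.603
grip_force: 0.0
```

>>> {"op": "jog_arm", "data": {
  "increments": [
    {"tx":0,"ty":0,"tz":0,"wx":0,"wy":0,"wz":-0.12,"gripper":0.6},
    {"tx":0,"ty":0,"tz":0,"wx":0,"wy":0,"wz":-0.24,"gripper":0.6},
    {"tx":0,"ty":0,"tz":0,"wx":0,"wy":0,"wz":-0.36,"gripper":0.6},
    {"tx":0,"ty":0,"tz":0,"wx":0,"wy":0,"wz":-0.48,"gripper":0.6},
    {"tx":0,"ty":0,"tz":0,"wx":0,"wy":0,"wz":-0.6,"gripper":0.6}
  ]
}}

```text
time: 28.23
position: [0.5853, -0.2331, 0.1877]
tool_rot: [1.869, 2.525, 0.0]
ft_force: [0.2, -0.2, 0.2]
grip_width: 0.597
grip_force: 0.0
```

>>> {"op": "jog_arm", "data": {
  "increments": [
    {"tx":0,"ty":0,"tz":0,"wx":0,"wy":0,"wz":-0.12,"gripper":0.6},
    {"tx":0,"ty":0,"tz":0,"wx":0,"wy":0,"wz":-0.24,"gripper":0.6},
    {"tx":0,"ty":0,"tz":0,"wx":0,"wy":0,"wz":-0.36,"gripper":0.6},
    {"tx":0,"ty":0,"tz":0,"wx":0,"wy":0,"wz":-0.48,"gripper":0.6},
    {"tx":0,"ty":0,"tz":0,"wx":0,"wy":0,"wz":-0.6,"gripper":0.6}
  ]
}}

```text
time: 28.65
position: [0.5853, -0.2331, 0.1877]
tool_rot: [1.039, 2.965, 0.0]
ft_force: [-0.2, 0.5, 0.6]
grip_width: 0.603
grip_force: 0.0
```

>>> {"op": "jog_arm", "data": {
  "increments": [
    {"tx":0,"ty":0,"tz":0,"wx":0,"wy":0,"wz":-0.12,"gripper":0.6},
    {"tx":0,"ty":0,"tz":0,"wx":0,"wy":0,"wz":-0.24,"gripper":0.6},
    {"tx":0,"ty":0,"tz":0,"wx":0,"wy":0,"wz":-0.36,"gripper":0.6},
    {"tx":0,"ty":0,"tz":0,"wx":0,"wy":0,"wz":-0.48,"gripper":0.6},
    {"tx":0,"ty":0,"tz":0,"wx":0,"wy":0,"wz":-0.6,"gripper":0.6}
  ]
}}

```text
time: 29.07
position: [0.5853, -0.2331, 0.1877]
tool_rot: [0.116, 3.139, 0.0]
ft_force: [-0.7, -0.4, -0.4]
grip_width: 0.601
grip_force: 0.0
```

>>> {"op": "jog_arm", "data": {
  "increments": [
    {"tx":0,"ty":0,"tz":20,"wx":0,"wy":0,"wz":-0.131,"gripper":0.6},
    {"tx":0,"ty":0,"tz":50,"wx":0,"wy":0,"wz":-0.131,"gripper":0.6},
    {"tx":0,"ty":0,"tz":75,"wx":0,"wy":0,"wz":-0.131,"gripper":0.6},
    {"tx":0,"ty":0,"tz":90,"wx":0,"wy":0,"wz":-0.131,"gripper":0.6},
    {"tx":0,"ty":0,"tz":90,"wx":0,"wy":0,"wz":-0.131,"gripper":0.6}
  ]
}}

```text
time: 29.48
position: [0.5825, -0.2321, 0.0934]
tool_rot: [0.08, -3.134, -0.004]
ft_force: [0.1, 0.4, 0.2]
grip_width: 0.601
grip_force: 0.0
```

```bash
python3 - <<'E'
from h import *
w=vision.get_image("wrist"); cv2.imwrite("pics/w15.png",w["color"]); p,y,M=st(); print(p,y,ctrl.get_state()["joint_positions"][6])
for c in cass(w).get("blue",[]): print(c, (M.T@(np.array(c["plate"]+[p[2]])-p)*1000).round(1),(M.T@(np.array(c["block"]+[p[2]])-p)*1000).round(1))
E
```

```text
[ 0.5838226  -0.23270937  0.09576252] 92.90889943343848 1.9491132835729412
{'px': (321, 265), 'block': [0.5858, -0.2324], 'plate': [0.5856, -0.2326], 'size': array([100.5,  60.2]), 'ang': np.float32(2.9)} [-1.8  0.  -0. ] [-2.   0.2 -0. ]
{'px': (9, 277), 'block': [0.6025, -0.4136], 'plate': [0.6118, -0.4281], 'size': array([13.6, 16.5]), 'ang': np.float32(170.5)} [ -18.  -196.6   -0.4] [  -9.5 -181.6   -0.3]
{'px': (21, 319), 'block': [0.6293, -0.4107], 'plate': [0.6406, -0.4283], 'size': array([15.1, 44. ]), 'ang': np.float32(125.8)} [ -46.8 -198.2   -0.5] [ -36.4 -180.1   -0.4]
```

>>> {"op": "jog_arm", "data": {
  "increments": [
    {"tx":0,"ty":0,"tz":25,"wx":0,"wy":0,"wz":0,"gripper":0.6},
    {"tx":0,"ty":0,"tz":50,"wx":0,"wy":0,"wz":0,"gripper":0.6},
    {"tx":0,"ty":0,"tz":70,"wx":0,"wy":0,"wz":0,"gripper":0.6},
    {"tx":0,"ty":0,"tz":81,"wx":0,"wy":0,"wz":0,"gripper":0.6},
    {"tx":0,"ty":0,"tz":81,"wx":0,"wy":0,"wz":0,"gripper":0.6}
  ]
}}

```text
time: 29.95
position: [0.5843, -0.2331, 0.0153]
tool_rot: [0.079, -3.138, -0.002]
ft_force: [0.4, 0.7, 0.5]
grip_width: 0.6
grip_force: 0.0
```

>>> {"op": "jog_arm", "data": {
  "increments": [
    {"tx":0,"ty":0,"tz":0,"wx":0,"wy":0,"wz":0,"gripper":0.5},
    {"tx":0,"ty":0,"tz":0,"wx":0,"wy":0,"wz":0,"gripper":0},
    {"tx":0,"ty":0,"tz":0,"wx":0,"wy":0,"wz":0,"gripper":0},
    {"tx":0,"ty":0,"tz":0,"wx":0,"wy":0,"wz":0,"gripper":0},
    {"tx":0,"ty":0,"tz":0,"wx":0,"wy":0,"wz":0,"gripper":0}
  ],
  "grip_force": 40
}}

```text
time: 30.37
position: [0.5859, -0.2339, 0.0177]
tool_rot: [-0.079, 3.139, -0.001]
ft_force: [0.5, -0.8, -0.1]
grip_width: 0.308
grip_force: 0.0
```

>>> {"op": "jog_arm", "data": {
  "increments": [
    {"tx":0,"ty":0,"tz":0,"wx":0,"wy":0,"wz":0,"gripper":0},
    {"tx":0,"ty":0,"tz":0,"wx":0,"wy":0,"wz":0,"gripper":0},
    {"tx":0,"ty":0,"tz":-20,"wx":0,"wy":0,"wz":0,"gripper":0},
    {"tx":0,"ty":0,"tz":-55,"wx":0,"wy":0,"wz":0,"gripper":0},
    {"tx":0,"ty":0,"tz":-90,"wx":0,"wy":0,"wz":0,"gripper":0}
  ]
}}

```text
time: 30.78
position: [0.5835, -0.2332, 0.1056]
tool_rot: [0.079, -3.136, -0.002]
ft_force: [1.7, -1.3, -1.0]
grip_width: 0.248
grip_force: 40.0
```

>>> {"op": "jog_arm", "data": {
  "increments": [
    {"tx":15,"ty":0,"tz":-35,"wx":0,"wy":0,"wz":0,"gripper":0},
    {"tx":30,"ty":0,"tz":-65,"wx":0,"wy":0,"wz":0,"gripper":0},
    {"tx":40,"ty":0,"tz":-90,"wx":0,"wy":0,"wz":0,"gripper":0},
    {"tx":50,"ty":0,"tz":-95,"wx":0,"wy":0,"wz":0,"gripper":0},
    {"tx":50,"ty":0,"tz":-95,"wx":0,"wy":0,"wz":0,"gripper":0}
  ]
}}

```text
time: 31.2
position: [0.5346, -0.2375, 0.2038]
tool_rot: [-0.076, 3.138, -0.003]
ft_force: [1.0, -0.7, -1.5]
grip_width: 0.247
grip_force: 40.0
```

>>> {"op": "jog_arm", "data": {
  "increments": [
    {"tx":0,"ty":0,"tz":0,"wx":0,"wy":0,"wz":0.12,"gripper":0},
    {"tx":0,"ty":0,"tz":0,"wx":0,"wy":0,"wz":0.24,"gripper":0},
    {"tx":0,"ty":0,"tz":0,"wx":0,"wy":0,"wz":0.36,"gripper":0},
    {"tx":0,"ty":0,"tz":0,"wx":0,"wy":0,"wz":0.48,"gripper":0},
    {"tx":0,"ty":0,"tz":0,"wx":0,"wy":0,"wz":0.6,"gripper":0}
  ]
}}

```text
time: 31.62
position: [0.5345, -0.2355, 0.1986]
tool_rot: [-0.86, -3.018, -0.001]
ft_force: [0.2, -0.7, -2.0]
grip_width: 0.25
grip_force: 40.0
```

>>> {"op": "jog_arm", "data": {
  "increments": [
    {"tx":0,"ty":0,"tz":0,"wx":0,"wy":0,"wz":0.12,"gripper":0},
    {"tx":0,"ty":0,"tz":0,"wx":0,"wy":0,"wz":0.24,"gripper":0},
    {"tx":0,"ty":0,"tz":0,"wx":0,"wy":0,"wz":0.36,"gripper":0},
    {"tx":0,"ty":0,"tz":0,"wx":0,"wy":0,"wz":0.48,"gripper":0},
    {"tx":0,"ty":0,"tz":0,"wx":0,"wy":0,"wz":0.6,"gripper":0}
  ]
}}

```text
time: 32.03
position: [0.5345, -0.2355, 0.1985]
tool_rot: [-1.713, -2.628, 0.001]
ft_force: [0.6, 0.3, -1.2]
grip_width: 0.25
grip_force: 40.0
```

>>> {"op": "jog_arm", "data": {
  "increments": [
    {"tx":0,"ty":0,"tz":0,"wx":0,"wy":0,"wz":0.12,"gripper":0},
    {"tx":0,"ty":0,"tz":0,"wx":0,"wy":0,"wz":0.24,"gripper":0},
    {"tx":0,"ty":0,"tz":0,"wx":0,"wy":0,"wz":0.36,"gripper":0},
    {"tx":0,"ty":0,"tz":0,"wx":0,"wy":0,"wz":0.48,"gripper":0},
    {"tx":0,"ty":0,"tz":0,"wx":0,"wy":0,"wz":0.6,"gripper":0}
  ]
}}

```text
time: 32.45
position: [0.5345, -0.2355, 0.1986]
tool_rot: [-2.414, -2.005, 0.003]
ft_force: [-0.7, -0.2, -0.2]
grip_width: 0.25
grip_force: 40.0
```

>>> {"op": "jog_arm", "data": {
  "increments": [
    {"tx":0,"ty":0,"tz":0,"wx":0,"wy":0,"wz":0.12,"gripper":0},
    {"tx":0,"ty":0,"tz":0,"wx":0,"wy":0,"wz":0.24,"gripper":0},
    {"tx":0,"ty":0,"tz":0,"wx":0,"wy":0,"wz":0.36,"gripper":0},
    {"tx":0,"ty":0,"tz":0,"wx":0,"wy":0,"wz":0.48,"gripper":0},
    {"tx":0,"ty":0,"tz":0,"wx":0,"wy":0,"wz":0.6,"gripper":0}
  ]
}}

```text
time: 32.87
position: [0.5345, -0.2355, 0.1986]
tool_rot: [-2.9, -1.203, 0.005]
ft_force: [-0.5, -0.3, -0.4]
grip_width: 0.247
grip_force: 40.0
```

>>> {"op": "jog_arm", "data": {
  "increments": [
    {"tx":0,"ty":0,"tz":0,"wx":0,"wy":0,"wz":0.12,"gripper":0},
    {"tx":0,"ty":0,"tz":0,"wx":0,"wy":0,"wz":0.24,"gripper":0},
    {"tx":0,"ty":0,"tz":0,"wx":0,"wy":0,"wz":0.36,"gripper":0},
    {"tx":0,"ty":0,"tz":0,"wx":0,"wy":0,"wz":0.48,"gripper":0},
    {"tx":0,"ty":0,"tz":0,"wx":0,"wy":0,"wz":0.6,"gripper":0}
  ]
}}

```text
time: 33.28
position: [0.5345, -0.2355, 0.1986]
tool_rot: [-3.127, -0.292, 0.006]
ft_force: [0.0, 0.6, -1.7]
grip_width: 0.253
grip_force: 40.0
```

>>> {"op": "jog_arm", "data": {
  "increments": [
    {"tx":0,"ty":0,"tz":0,"wx":0,"wy":0,"wz":0.12,"gripper":0},
    {"tx":0,"ty":0,"tz":0,"wx":0,"wy":0,"wz":0.131,"gripper":0},
    {"tx":0,"ty":0,"tz":0,"wx":0,"wy":0,"wz":0.131,"gripper":0},
    {"tx":0,"ty":0,"tz":0,"wx":0,"wy":0,"wz":0.131,"gripper":0},
    {"tx":0,"ty":0,"tz":0,"wx":0,"wy":0,"wz":0.131,"gripper":0}
  ]
}}

```text
time: 33.7
position: [0.5351, -0.2359, 0.2007]
tool_rot: [-3.14, -0.099, 0.002]
ft_force: [-0.2, -0.0, -1.6]
grip_width: 0.252
grip_force: 40.0
```

```bash
python3 - <<'E'
from h import *
p,y,M=st(); print(p,y); print((M.T@(np.array([.5745,.0643,.12])-p)*1000).round(1))
E
```

```text
[ 0.53506875 -0.23593271  0.20074947] -86.39045753979933
[  58.3 -297.1   80.8]
```

>>> {"op": "jog_arm", "data": {
  "increments": [
    {"tx":6,"ty":-33,"tz":0,"wx":0,"wy":0,"wz":0,"gripper":0},
    {"tx":13,"ty":-66,"tz":0,"wx":0,"wy":0,"wz":0,"gripper":0},
    {"tx":20,"ty":-99,"tz":0,"wx":0,"wy":0,"wz":0,"gripper":0},
    {"tx":26,"ty":-132,"tz":0,"wx":0,"wy":0,"wz":0,"gripper":0},
    {"tx":32,"ty":-165,"tz":0,"wx":0,"wy":0,"wz":0,"gripper":0}
  ]
}}

```text
time: 34.12
position: [0.5572, -0.068, 0.2015]
tool_rot: [3.14, 0.098, 0.001]
ft_force: [0.8, 0.1, -1.7]
grip_width: 0.251
grip_force: 40.0
```

>>> {"op": "jog_arm", "data": {
  "increments": [
    {"tx":6,"ty":-33,"tz":0,"wx":0,"wy":0,"wz":0,"gripper":0},
    {"tx":13,"ty":-66,"tz":10,"wx":0,"wy":0,"wz":0,"gripper":0},
    {"tx":20,"ty":-99,"tz":30,"wx":0,"wy":0,"wz":0,"gripper":0},
    {"tx":26,"ty":-124,"tz":60,"wx":0,"wy":0,"wz":0,"gripper":0},
    {"tx":26,"ty":-132,"tz":80,"wx":0,"wy":0,"wz":0,"gripper":0}
  ]
}}

```text
time: 34.53
position: [0.5747, 0.0704, 0.1196]
tool_rot: [-3.137, -0.109, 0.0]
ft_force: [-0.6, 1.1, -1.3]
grip_width: 0.25
grip_force: 40.0
```

>>> {"op": "jog_arm", "data": {
  "increments": [
    {"tx":0,"ty":0,"tz":0,"wx":0,"wy":0,"wz":0,"gripper":0},
    {"tx":0,"ty":0,"tz":0,"wx":0,"wy":0,"wz":0,"gripper":0},
    {"tx":0,"ty":0,"tz":0,"wx":0,"wy":0,"wz":0,"gripper":0},
    {"tx":0,"ty":0,"tz":0,"wx":0,"wy":0,"wz":0,"gripper":0},
    {"tx":0,"ty":0,"tz":0,"wx":0,"wy":0,"wz":0,"gripper":0}
  ]
}}

```text
time: 34.95
position: [0.5764, 0.0623, 0.1235]
tool_rot: [3.14, 0.092, 0.005]
ft_force: [0.2, -0.4, -0.0]
grip_width: 0.247
grip_force: 40.0
```

```bash
python3 - <<'E'
from h import *
w=vision.get_image("wrist"); cv2.imwrite("pics/w16.png",w["color"]); look(w)
g=cv2.cvtColor(w["color"],cv2.COLOR_BGR2GRAY).astype(int)
print([g[180:195,c].tolist() for c in (285,360)], g[225,244:258].tolist(), g[225,386:398].tolist())
E
```

```text
tcp [0.5761 0.0625 0.1232] yaw -86.63
catch [ 56.7 147.5] [0.6287 0.2149]
catch [187.4 147.1] [0.6332 0.1407]
catch [318.3 146.4] [0.638  0.0664]
catch [ 88.2 321. ] [0.519  0.2084]
row225 edges [(245, 65), (246, 102), (247, 118), (248, 127), (249, -80), (250, -109), (251, -106), (252, -72), (390, 78), (391, 110), (392, 106), (393, 99)]
col 285 [(188, -123), (189, -122), (190, -72), (192, 68), (193, 66)]
col 350 [(173, -71), (174, -68), (175, -75), (188, -124), (189, -124), (190, -71), (192, 70), (193, 69)]
col 375 [(188, -181), (189, -194), (190, -138), (191, -70), (192, 63), (193, 73), (200, 78), (201, 115), (202, 124), (203, 96)]
[[153, 153, 153, 153, 154, 153, 152, 153, 162, 112, 29, 31, 90, 101, 97], [153, 153, 153, 155, 155, 154, 153, 154, 164, 113, 29, 31, 93, 103, 101]] [62, 45, 4, 125, 164, 163, 131, 45, 55, 57, 59, 58, 57, 57] [53, 52, 52, 52, 49, 54, 130, 162, 155, 153, 153, 152]
```

>>> {"op": "jog_arm", "data": {
  "increments": [
    {"tx":8,"ty":-0.5,"tz":10,"wx":0,"wy":0,"wz":0,"gripper":0},
    {"tx":8,"ty":-0.5,"tz":25,"wx":0,"wy":0,"wz":0,"gripper":0},
    {"tx":8,"ty":-0.5,"tz":40,"wx":0,"wy":0,"wz":0,"gripper":0},
    {"tx":8,"ty":-0.5,"tz":48,"wx":0,"wy":0,"wz":0,"gripper":0},
    {"tx":8,"ty":-0.5,"tz":48,"wx":0,"wy":0,"wz":0,"gripper":0}
  ]
}}

```text
time: 35.42
position: [0.5818, 0.0641, 0.072]
tool_rot: [3.14, 0.094, -0.005]
ft_force: [-0.0, 0.9, -1.5]
grip_width: 0.246
grip_force: 40.0
```

>>> {"op": "jog_arm", "data": {
  "increments": [
    {"tx":0,"ty":0,"tz":0,"wx":0,"wy":0,"wz":0,"gripper":0},
    {"tx":0,"ty":0,"tz":0,"wx":0,"wy":0,"wz":0,"gripper":0},
    {"tx":0,"ty":0,"tz":0,"wx":0,"wy":0,"wz":0,"gripper":0},
    {"tx":0,"ty":0,"tz":0,"wx":0,"wy":0,"wz":0,"gripper":0},
    {"tx":0,"ty":0,"tz":0,"wx":0,"wy":0,"wz":0,"gripper":0}
  ]
}}

```text
time: 35.83
position: [0.5835, 0.0649, 0.0743]
tool_rot: [-3.14, -0.096, -0.002]
ft_force: [1.1, -0.7, -2.0]
grip_width: 0.25
grip_force: 40.0
```

>>> {"op": "jog_arm", "data": {
  "increments": [
    {"tx":0.5,"ty":0.4,"tz":3,"wx":0,"wy":0,"wz":0,"gripper":0},
    {"tx":0.5,"ty":0.4,"tz":6,"wx":0,"wy":0,"wz":0,"gripper":0},
    {"tx":0.5,"ty":0.4,"tz":9,"wx":0,"wy":0,"wz":0,"gripper":0},
    {"tx":0.5,"ty":0.4,"tz":12,"wx":0,"wy":0,"wz":0,"gripper":0},
    {"tx":0.5,"ty":0.4,"tz":14,"wx":0,"wy":0,"wz":0,"gripper":0}
  ]
}}

```text
time: 36.25
position: [0.5836, 0.0644, 0.059]
tool_rot: [3.14, 0.096, 0.0]
ft_force: [1.0, 1.1, 1.9]
grip_width: 0.25
grip_force: 40.0
```

>>> {"op": "jog_arm", "data": {
  "increments": [
    {"tx":0,"ty":0,"tz":1,"wx":0,"wy":0,"wz":0,"gripper":0},
    {"tx":0,"ty":0,"tz":2,"wx":0,"wy":0,"wz":0,"gripper":0},
    {"tx":0,"ty":0,"tz":3,"wx":0,"wy":0,"wz":0,"gripper":0},
    {"tx":0,"ty":0,"tz":3,"wx":0,"wy":0,"wz":0,"gripper":0},
    {"tx":0,"ty":0,"tz":3,"wx":0,"wy":0,"wz":0,"gripper":0}
  ]
}}

```text
time: 36.67
position: [0.5843, 0.0645, 0.0573]
tool_rot: [-3.14, -0.096, -0.003]
ft_force: [0.3, -0.3, 4.6]
grip_width: 0.243
grip_force: 40.0
```

On the pins, resting on the catches. Pressing down.

>>> {"op": "jog_arm", "data": {
  "increments": [
    {"tx":0,"ty":0,"tz":2,"wx":0,"wy":0,"wz":0,"gripper":0},
    {"tx":0,"ty":0,"tz":4,"wx":0,"wy":0,"wz":0,"gripper":0},
    {"tx":0,"ty":0,"tz":6,"wx":0,"wy":0,"wz":0,"gripper":0},
    {"tx":0,"ty":0,"tz":8,"wx":0,"wy":0,"wz":0,"gripper":0},
    {"tx":0,"ty":0,"tz":10,"wx":0,"wy":0,"wz":0,"gripper":0}
  ]
}}

```text
time: 37.08
position: [0.584, 0.0645, 0.0472]
tool_rot: [-3.14, -0.096, -0.002]
ft_force: [-1.7, -0.7, 15.9]
grip_width: 0.248
grip_force: 40.0
```

>>> {"op": "jog_arm", "data": {
  "increments": [
    {"tx":0,"ty":0,"tz":1,"wx":0,"wy":0,"wz":0,"gripper":0},
    {"tx":0,"ty":0,"tz":2,"wx":0,"wy":0,"wz":0,"gripper":0},
    {"tx":0,"ty":0,"tz":3,"wx":0,"wy":0,"wz":0,"gripper":0},
    {"tx":0,"ty":0,"tz":4,"wx":0,"wy":0,"wz":0,"gripper":0},
    {"tx":0,"ty":0,"tz":4,"wx":0,"wy":0,"wz":0,"gripper":0}
  ]
}}

```text
time: 37.5
position: [0.5876, 0.0648, 0.0472]
tool_rot: [-3.139, -0.095, -0.013]
ft_force: [-0.9, 0.2, 20.8]
grip_width: 0.247
grip_force: 40.0
```

>>> {"op": "jog_arm", "data": {
  "increments": [
    {"tx":0,"ty":0,"tz":0,"wx":0,"wy":0,"wz":0,"gripper":0},
    {"tx":0,"ty":0,"tz":-4,"wx":0,"wy":0,"wz":0,"gripper":0},
    {"tx":0,"ty":0,"tz":-6,"wx":0,"wy":0,"wz":0,"gripper":0.45},
    {"tx":0,"ty":0,"tz":-6,"wx":0,"wy":0,"wz":0,"gripper":0.45},
    {"tx":0,"ty":0,"tz":-6,"wx":0,"wy":0,"wz":0,"gripper":0.45}
  ]
}}

```text
time: 37.92
position: [0.5824, 0.0643, 0.0474]
tool_rot: [3.14, 0.096, -0.004]
ft_force: [0.3, -0.4, 0.7]
grip_width: 0.389
grip_force: 0.0
```

>>> {"op": "jog_arm", "data": {
  "increments": [
    {"tx":0,"ty":0,"tz":0,"wx":0,"wy":0,"wz":0,"gripper":0.45},
    {"tx":0,"ty":0,"tz":-15,"wx":0,"wy":0,"wz":0,"gripper":0.45},
    {"tx":0,"ty":0,"tz":-50,"wx":0,"wy":0,"wz":0,"gripper":0.45},
    {"tx":0,"ty":0,"tz":-90,"wx":0,"wy":0,"wz":0,"gripper":0.45},
    {"tx":-30,"ty":0,"tz":-120,"wx":0,"wy":0,"wz":0,"gripper":0.45}
  ]
}}

```text
time: 38.33
position: [0.5577, 0.0628, 0.17]
tool_rot: [-3.14, -0.095, -0.007]
ft_force: [-0.2, 1.4, 1.3]
grip_width: 0.444
grip_force: 0.0
```

>>> {"op": "jog_arm", "data": {
  "increments": [
    {"tx":-30,"ty":-20,"tz":-20,"wx":0,"wy":0,"wz":0,"gripper":0.45},
    {"tx":-60,"ty":-40,"tz":-20,"wx":0,"wy":0,"wz":0,"gripper":0.45},
    {"tx":-60,"ty":-40,"tz":-20,"wx":0,"wy":0,"wz":0,"gripper":0.45},
    {"tx":-60,"ty":-40,"tz":-20,"wx":0,"wy":0,"wz":0,"gripper":0.45},
    {"tx":-60,"ty":-40,"tz":-20,"wx":0,"wy":0,"wz":0,"gripper":0.45}
  ]
}}

```text
time: 38.75
position: [0.4918, 0.0985, 0.1876]
tool_rot: [3.139, 0.096, -0.0]
ft_force: [0.3, -0.6, 1.1]
grip_width: 0.449
grip_force: 0.0
```

```bash
python3 - <<'E'
from h import *
w=vision.get_image("wrist"); cv2.imwrite("pics/w17.png",w["color"]); look(w)
E
```

```text
tcp [0.4922 0.0981 0.1874] yaw -86.57
catch [155.8   9.3] [0.6286 0.214 ]
catch [268.9   9.4] [0.633  0.1402]
catch [382.2   9.4] [0.6375 0.0663]
catch [380.6  93.7] [0.5857 0.0621]
catch [172.1 173.7] [0.5215 0.2081]
catch [274.2 173.9] [0.5259 0.1338]
catch [376.  173.8] [0.5305 0.0597]
row225 edges [(328, 72), (329, 69), (330, 74), (338, -145), (339, -159), (340, -153), (341, -120), (344, 61), (350, 73), (351, 106), (352, 118), (353, 91)]
col 285 [(196, 54), (197, 67), (198, 73), (199, 50), (203, -59), (204, -64)]
col 350 [(184, -54), (185, -127), (186, -112), (187, -123), (188, -67), (196, 52), (197, 65), (198, 73), (199, 47), (203, -65), (204, -73)]
col 375 [(173, 46), (195, 54), (196, 112), (197, 121), (198, 129), (199, 62), (203, -49), (204, -47)]
```

View pics/w17.png

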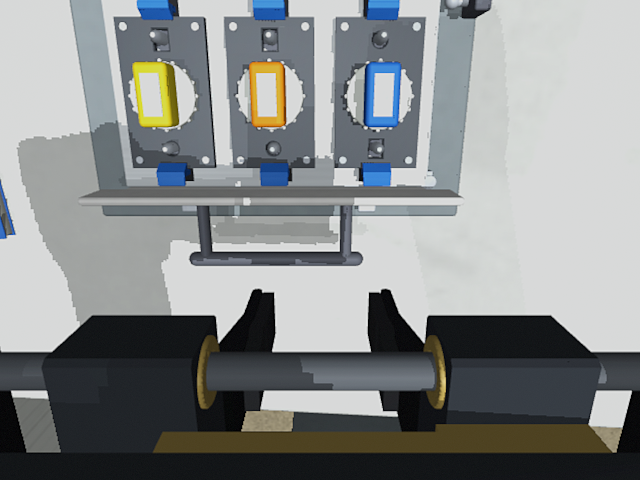

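All three cassettes are seated: catches at (158,10)/(172,174), (270,10)/(274,174) and (383,10)/(376,174). The handle is at (275,258). Next I close the fingers and go down in front of the handle.

>>> {"op": "jog_arm", "data": {
  "increments": [
    {"tx":-30,"ty":-18,"tz":0,"wx":0,"wy":0,"wz":0,"gripper":0},
    {"tx":-58,"ty":-36,"tz":0,"wx":0,"wy":0,"wz":0,"gripper":0},
    {"tx":-58,"ty":-36,"tz":0,"wx":0,"wy":0,"wz":0,"gripper":0},
    {"tx":-58,"ty":-36,"tz":20,"wx":0,"wy":0,"wz":0,"gripper":0},
    {"tx":-58,"ty":-36,"tz":50,"wx":0,"wy":0,"wz":0,"gripper":0}
  ],
  "grip_force": 20
}}

```text
time: 39.22
position: [0.4348, 0.1318, 0.1398]
tool_rot: [-3.139, -0.095, -0.01]
ft_force: [1.2, 0.7, -0.8]
grip_width: 0.162
grip_force: 0.0
```

>>> {"op": "jog_arm", "data": {
  "increments": [
    {"tx":0,"ty":0,"tz":30,"wx":0,"wy":0,"wz":0,"gripper":0},
    {"tx":0,"ty":0,"tz":60,"wx":0,"wy":0,"wz":0,"gripper":0},
    {"tx":0,"ty":0,"tz":85,"wx":0,"wy":0,"wz":0,"gripper":0},
    {"tx":0,"ty":0,"tz":98,"wx":0,"wy":0,"wz":0,"gripper":0},
    {"tx":0,"ty":0,"tz":98,"wx":0,"wy":0,"wz":0,"gripper":0}
  ]
}}

```text
time: 39.63
position: [0.4295, 0.1295, 0.0361]
tool_rot: [3.138, 0.093, -0.012]
ft_force: [-0.0, -0.3, -0.7]
grip_width: 0.002
grip_force: 0.0
```

>>> {"op": "jog_arm", "data": {
  "increments": [
    {"tx":0,"ty":0,"tz":0,"wx":0,"wy":0,"wz":0,"gripper":0},
    {"tx":5,"ty":0,"tz":0,"wx":0,"wy":0,"wz":0,"gripper":0},
    {"tx":10,"ty":0,"tz":0,"wx":0,"wy":0,"wz":0,"gripper":0},
    {"tx":16,"ty":0,"tz":0,"wx":0,"wy":0,"wz":0,"gripper":0},
    {"tx":24,"ty":0,"tz":0,"wx":0,"wy":0,"wz":0,"gripper":0}
  ]
}}

```text
time: 40.05
position: [0.4562, 0.133, 0.0408]
tool_rot: [-3.14, -0.096, -0.0]
ft_force: [-1.9, -0.3, 2.2]
grip_width: 0.004
grip_force: 1.1
```

>>> {"op": "jog_arm", "data": {
  "increments": [
    {"tx":10,"ty":0,"tz":0,"wx":0,"wy":0,"wz":0,"gripper":0},
    {"tx":22,"ty":0,"tz":0,"wx":0,"wy":0,"wz":0,"gripper":0},
    {"tx":35,"ty":0,"tz":0,"wx":0,"wy":0,"wz":0,"gripper":0},
    {"tx":48,"ty":0,"tz":0,"wx":0,"wy":0,"wz":0,"gripper":0},
    {"tx":60,"ty":0,"tz":0,"wx":0,"wy":0,"wz":0,"gripper":0}
  ]
}}

```text
time: 40.47
position: [0.5171, 0.1366, 0.0403]
tool_rot: [-3.14, -0.095, -0.001]
ft_force: [-1.2, -0.0, 2.4]
grip_width: 0.004
grip_force: 1.2
```

>>> {"op": "jog_arm", "data": {
  "increments": [
    {"tx":10,"ty":0,"tz":0,"wx":0,"wy":0,"wz":0,"gripper":0},
    {"tx":20,"ty":0,"tz":0,"wx":0,"wy":0,"wz":0,"gripper":0},
    {"tx":30,"ty":0,"tz":0,"wx":0,"wy":0,"wz":0,"gripper":0},
    {"tx":38,"ty":0,"tz":0,"wx":0,"wy":0,"wz":0,"gripper":0},
    {"tx":45,"ty":0,"tz":0,"wx":0,"wy":0,"wz":0,"gripper":0}
  ]
}}

```text
time: 40.88
position: [0.5614, 0.1392, 0.0399]
tool_rot: [3.14, 0.095, 0.0]
ft_force: [-2.1, -0.6, 1.2]
grip_width: 0.005
grip_force: 1.0
```

>>> {"op": "jog_arm", "data": {
  "increments": [
    {"tx":3,"ty":0,"tz":0,"wx":0,"wy":0,"wz":0,"gripper":0},
    {"tx":6,"ty":0,"tz":0,"wx":0,"wy":0,"wz":0,"gripper":0},
    {"tx":9,"ty":0,"tz":0,"wx":0,"wy":0,"wz":0,"gripper":0},
    {"tx":12,"ty":0,"tz":0,"wx":0,"wy":0,"wz":0,"gripper":0},
    {"tx":15,"ty":0,"tz":0,"wx":0,"wy":0,"wz":0,"gripper":0}
  ]
}}

```text
time: 41.3
position: [0.5693, 0.1398, 0.0394]
tool_rot: [3.138, 0.097, -0.021]
ft_force: [-12.8, -1.3, 8.7]
grip_width: 0.006
grip_force: 5.7
```

>>> {"op": "jog_arm", "data": {
  "increments": [
    {"tx":2,"ty":0,"tz":0,"wx":0,"wy":0,"wz":0,"gripper":0},
    {"tx":4,"ty":0,"tz":0,"wx":0,"wy":0,"wz":0,"gripper":0},
    {"tx":6,"ty":0,"tz":0,"wx":0,"wy":0,"wz":0,"gripper":0},
    {"tx":6,"ty":0,"tz":0,"wx":0,"wy":0,"wz":0,"gripper":0},
    {"tx":6,"ty":0,"tz":0,"wx":0,"wy":0,"wz":0,"gripper":0}
  ]
}}

```text
time: 41.72
position: [0.576, 0.1401, 0.0394]
tool_rot: [3.138, 0.096, -0.018]
ft_force: [-14.9, -1.1, 11.3]
grip_width: 0.007
grip_force: 7.6
```

>>> {"op": "jog_arm", "data": {
  "increments": [
    {"tx":1,"ty":0,"tz":0,"wx":0,"wy":0,"wz":0,"gripper":0},
    {"tx":2,"ty":0,"tz":0,"wx":0,"wy":0,"wz":0,"gripper":0},
    {"tx":3,"ty":0,"tz":0,"wx":0,"wy":0,"wz":0,"gripper":0},
    {"tx":3,"ty":0,"tz":0,"wx":0,"wy":0,"wz":0,"gripper":0},
    {"tx":3,"ty":0,"tz":0,"wx":0,"wy":0,"wz":0,"gripper":0}
  ]
}}

```text
time: 42.13
position: [0.5761, 0.1401, 0.0393]
tool_rot: [3.138, 0.097, -0.028]
ft_force: [-22.0, -2.2, 16.8]
grip_width: 0.003
grip_force: 11.2
```

The tray is at the hard stop (x no longer moves as the force rises). I back off, lift, and check it from above with numbers.

>>> {"op": "jog_arm", "data": {
  "increments": [
    {"tx":-8,"ty":0,"tz":0,"wx":0,"wy":0,"wz":0,"gripper":0},
    {"tx":-30,"ty":0,"tz":0,"wx":0,"wy":0,"wz":0,"gripper":0},
    {"tx":-40,"ty":0,"tz":-20,"wx":0,"wy":0,"wz":0,"gripper":0},
    {"tx":-40,"ty":0,"tz":-60,"wx":0,"wy":0,"wz":0,"gripper":0},
    {"tx":-40,"ty":0,"tz":-100,"wx":0,"wy":0,"wz":0,"gripper":0}
  ]
}}

```text
time: 42.55
position: [0.5431, 0.1376, 0.1397]
tool_rot: [3.139, 0.096, -0.004]
ft_force: [1.7, -1.0, 0.4]
grip_width: 0.006
grip_force: 0.0
```

>>> {"op": "jog_arm", "data": {
  "increments": [
    {"tx":-10,"ty":10,"tz":-30,"wx":0,"wy":0,"wz":0,"gripper":0},
    {"tx":-20,"ty":20,"tz":-60,"wx":0,"wy":0,"wz":0,"gripper":0},
    {"tx":-20,"ty":20,"tz":-60,"wx":0,"wy":0,"wz":0,"gripper":0},
    {"tx":-20,"ty":20,"tz":-60,"wx":0,"wy":0,"wz":0,"gripper":0},
    {"tx":-20,"ty":20,"tz":-60,"wx":0,"wy":0,"wz":0,"gripper":0}
  ]
}}

```text
time: 42.97
position: [0.5259, 0.117, 0.1996]
tool_rot: [-3.14, -0.095, -0.001]
ft_force: [-0.2, -0.5, -0.2]
grip_width: 0.006
grip_force: 0.0
```

```bash
python3 - <<'E'
from h import *
w=vision.get_image("wrist"); cv2.imwrite("pics/w18.png",w["color"]); p,y,M=st(); print(p,y)
hsv=cv2.cvtColor(w["color"],cv2.COLOR_BGR2HSV); m=cv2.inRange(hsv,(45,120,40),(85,255,255)); n,l,s,ce=cv2.connectedComponentsWithStats(m)
for i in range(1,n):
    if s[i,4]>300: q=ray(w,*ce[i],.127); print("btn",ce[i],q.round(4),(M.T@(q-p)*1000).round(1))
u,v=proj(w,[.592,.138,.048]); print("handle expected px",u,v)
g=cv2.cvtColor(w["color"],cv2.COLOR_BGR2GRAY); 
for c in (int(u)-15,int(u)+15): print(v,g[int(v)-25:int(v)+25:2,c].tolist())
E
```

```text
[0.52542022 0.11713426 0.19874917] -86.499373080716
handle expected px 296.1707586421147 129.8758243729128
129.8758243729128 [148, 149, 150, 149, 150, 149, 149, 154, 87, 70, 80, 96, 109, 116, 106, 95, 78, 105, 152, 148, 148, 148, 148, 149, 137]
129.8758243729128 [153, 149, 149, 150, 149, 149, 150, 158, 90, 74, 79, 96, 109, 116, 106, 95, 78, 107, 154, 150, 149, 149, 148, 153, 85]
```

The handle is at its home position (row 130, 130 expected). Now the start button.

>>> {"op": "jog_arm", "data": {
  "increments": [
    {"tx":35,"ty":14,"tz":0,"wx":0,"wy":0,"wz":0,"gripper":0},
    {"tx":70,"ty":28,"tz":0,"wx":0,"wy":0,"wz":0,"gripper":0},
    {"tx":105,"ty":43,"tz":0,"wx":0,"wy":0,"wz":0,"gripper":0},
    {"tx":140,"ty":58,"tz":0,"wx":0,"wy":0,"wz":0,"gripper":0},
    {"tx":162,"ty":67.5,"tz":0,"wx":0,"wy":0,"wz":0,"gripper":0}
  ]
}}

```text
time: 43.43
position: [0.6938, 0.0576, 0.1967]
tool_rot: [3.138, 0.094, -0.004]
ft_force: [0.7, -0.6, -0.5]
grip_width: 0.004
grip_force: 0.0
```

>>> {"op": "jog_arm", "data": {
  "increments": [
    {"tx":0,"ty":0,"tz":10,"wx":0,"wy":0,"wz":0,"gripper":0},
    {"tx":0,"ty":0,"tz":30,"wx":0,"wy":0,"wz":0,"gripper":0},
    {"tx":0,"ty":0,"tz":45,"wx":0,"wy":0,"wz":0,"gripper":0},
    {"tx":0,"ty":0,"tz":55,"wx":0,"wy":0,"wz":0,"gripper":0},
    {"tx":0,"ty":0,"tz":55,"wx":0,"wy":0,"wz":0,"gripper":0}
  ]
}}

```text
time: 43.85
position: [0.6887, 0.06, 0.1401]
tool_rot: [3.14, 0.097, -0.012]
ft_force: [-0.9, 0.2, -0.2]
grip_width: 0.008
grip_force: 0.0
```

```bash
python3 - <<'E'
from h import *
w=vision.get_image("wrist"); cv2.imwrite("pics/w19.png",w["color"]); p,y,M=st(); print(p,y)
hsv=cv2.cvtColor(w["color"],cv2.COLOR_BGR2HSV); m=cv2.inRange(hsv,(45,100,30),(85,255,255)); n,l,s,ce=cv2.connectedComponentsWithStats(m)
for i in range(1,n):
    if s[i,4]>100: q=ray(w,*ce[i],.129); print("btn",s[i],ce[i],q.round(4))
E
```

```text
[0.68983626 0.06003542 0.14227541] -86.46734770957767
btn [ 291  251   64   67 2445] [323.27811861 276.77177914] [0.7002 0.0588 0.129 ]
```

>>> {"op": "jog_arm", "data": {
  "increments": [
    {"tx":3,"ty":0.5,"tz":5,"wx":0,"wy":0,"wz":0,"gripper":0},
    {"tx":3,"ty":0.5,"tz":10,"wx":0,"wy":0,"wz":0,"gripper":0},
    {"tx":3,"ty":0.5,"tz":14,"wx":0,"wy":0,"wz":0,"gripper":0},
    {"tx":3,"ty":0.5,"tz":17,"wx":0,"wy":0,"wz":0,"gripper":0},
    {"tx":3,"ty":0.5,"tz":20,"wx":0,"wy":0,"wz":0,"gripper":0}
  ]
}}

```text
time: 44.32
position: [0.6949, 0.0592, 0.1261]
tool_rot: [-3.14, -0.095, -0.002]
ft_force: [-2.9, 1.1, 3.7]
grip_width: 0.004
grip_force: 1.1
```

>>> {"op": "jog_arm", "data": {
  "increments": [
    {"tx":0,"ty":0,"tz":1.5,"wx":0,"wy":0,"wz":0,"gripper":0},
    {"tx":0,"ty":0,"tz":3,"wx":0,"wy":0,"wz":0,"gripper":0},
    {"tx":0,"ty":0,"tz":3,"wx":0,"wy":0,"wz":0,"gripper":0},
    {"tx":0,"ty":0,"tz":3,"wx":0,"wy":0,"wz":0,"gripper":0},
    {"tx":0,"ty":0,"tz":3,"wx":0,"wy":0,"wz":0,"gripper":0}
  ]
}}

```text
time: 44.73
position: [0.6945, 0.0591, 0.1217]
tool_rot: [3.14, 0.095, -0.0]
ft_force: [-1.0, 0.3, -0.4]
grip_width: 0.003
grip_force: 0.0
```

>>> {"op": "jog_arm", "data": {
  "increments": [
    {"tx":0,"ty":0,"tz":1,"wx":0,"wy":0,"wz":0,"gripper":0},
    {"tx":0,"ty":0,"tz":2,"wx":0,"wy":0,"wz":0,"gripper":0},
    {"tx":0,"ty":0,"tz":3,"wx":0,"wy":0,"wz":0,"gripper":0},
    {"tx":0,"ty":0,"tz":3,"wx":0,"wy":0,"wz":0,"gripper":0},
    {"tx":0,"ty":0,"tz":3,"wx":0,"wy":0,"wz":0,"gripper":0}
  ]
}}

```text
time: 45.15
position: [0.6947, 0.0592, 0.1213]
tool_rot: [-3.14, -0.095, -0.001]
ft_force: [-4.7, -1.4, 9.4]
grip_width: 0.007
grip_force: 4.6
```

>>> {"op": "jog_arm", "data": {
  "increments": [
    {"tx":0,"ty":0,"tz":-10,"wx":0,"wy":0,"wz":0,"gripper":0},
    {"tx":0,"ty":0,"tz":-40,"wx":0,"wy":0,"wz":0,"gripper":0},
    {"tx":-30,"ty":0,"tz":-80,"wx":0,"wy":0,"wz":0,"gripper":0},
    {"tx":-70,"ty":-20,"tz":-100,"wx":0,"wy":0,"wz":0,"gripper":0},
    {"tx":-100,"ty":-40,"tz":-120,"wx":0,"wy":0,"wz":0,"gripper":0}
  ]
}}

```text
time: 45.57
position: [0.6029, 0.0852, 0.234]
tool_rot: [3.139, 0.089, 0.003]
ft_force: [-0.3, 0.2, -0.2]
grip_width: 0.007
grip_force: 0.0
```

>>> {"op": "jog_arm", "data": {
  "increments": [
    {"tx":-20,"ty":0,"tz":0,"wx":0,"wy":0,"wz":0,"gripper":0},
    {"tx":-20,"ty":0,"tz":0,"wx":0,"wy":0,"wz":0,"gripper":0},
    {"tx":-20,"ty":0,"tz":0,"wx":0,"wy":0,"wz":0,"gripper":0},
    {"tx":-20,"ty":0,"tz":0,"wx":0,"wy":0,"wz":0,"gripper":0},
    {"tx":-20,"ty":0,"tz":0,"wx":0,"wy":0,"wz":0,"gripper":0}
  ]
}}

```text
time: 45.98
position: [0.5837, 0.0855, 0.2316]
tool_rot: [3.14, 0.094, -0.001]
ft_force: [-0.8, -0.6, 0.0]
grip_width: 0.003
grip_force: 0.0
```

```bash
python3 - <<'E'
from h import *
w=vision.get_image("wrist"); p,y,M=st(); print(p,y,proj(w,[.695,.0595,.125]),proj(w,[.592,.138,.048]))
s=vision.get_image("scene")
a=cv2.resize(w["color"],(400,300)); 
u,v=map(int,proj(w,[.695,.0595,.125])); b=cv2.resize(w["color"][max(0,v-50):v+50,u-66:u+66],(400,300))
cs=cv2.resize(s["color"][150:290,190:400],(800,300))
cv2.imwrite("pics/fin.png",np.vstack([np.hstack([a,b]),cs]))
E
```

```text
[0.58368064 0.08558304 0.2314848 ] -86.57826366296267 (np.float64(375.02640805990006), np.float64(58.87752380984952)) (np.float64(257.0852283816998), np.float64(197.20360895963057))
```

View pics/fin.png

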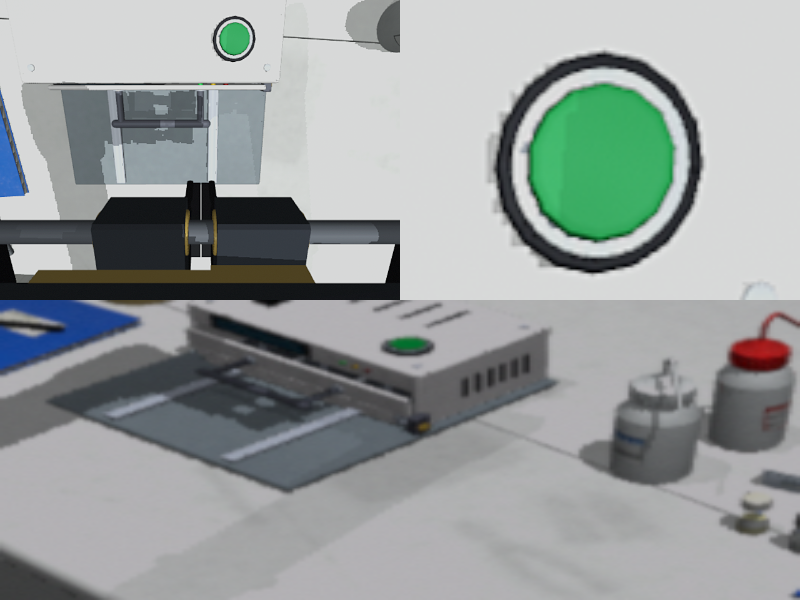

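The button sits flush in its ring (its stop was at z = 0.121, which is full travel). The tray handle is at the home pixel, and the bottle and the white-capped vial are standing. The black-capped vial is only partly in view at the crop's right edge, and the arm has not been near it. Handing in.

```bash
python3 -c "
from bench import ctrl
print(ctrl.close_job())"
```

```text
the job is handed in; nothing more can be done
None
```

The job is handed in: yellow, orange and blue are seated under their catches, the tray is pushed home, and the start button is pressed and staying in after about 46 s; the judge returned no verdict.

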